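Put the bearing drivers back in their case

ROBOT

A 6-joint arm with a two-finger parallel gripper is mounted at the origin on the work surface. World frame = base frame: x ahead of the robot, y to its left, z up, the work surface at z = 0. Lengths are in mm, angles in rad, forces in N, time in s.
With the tool pointing down it reaches from about 350 to 975 mm from the base axis. Payload 7.1 kg.
Tool frame: the origin (TCP) lies at the very end of the fingers, on their centre line; the grasp point (between the pads) lies bot.pinch_z behind it (bot.pinch_z is the distance from the TCP to the grasp point, in mm); z points along the fingers, x is the direction in which the jaws open and shut, and the axes are right-handed (so a half turn about z gives the same grasp; the last joint's range is limited). The gripper opens to 88 mm and grips with 3 to 60 N. Pads are 20 mm wide; open, the fingers measure 115 mm over their backs; the gripper's body (75 mm by 178 mm) begins 61 mm behind the grasp point.
Start: joints at [-1.266, 0.423, 1.63, -0, 1.089, -0.019], TCP at [198.874, -592.498, 222.675] pointing down, gripper open.
Joint ranges: [-3, 3], [-0.9, 2.11], [0.09, 2.58], [-1.31, 4.45], [0.11, 2.69], [-2.54, 2.54]. Speed limits (rad/s): [2.39, 2.39, 3.01, 3.14, 3.14, 3.14].

INTERFACE

Orientations are given as a rotation vector (axis times angle).
In Python, from rig import bot, capture, camera_model, order, spotter gives the robot as it stands.
- The arm moves only by the tool apply_moves, never from a script. Its argument "deltas" is a list of rows, each a list of 4 numbers: the shift along the tool's x, y, z in mm, then the turn about the tool's z in rad. In form: [[tx, ty, tz, twist], ...]. A call has 1 to 20 rows; each row shifts and turns the commanded pose from where the row before left it, along the tool's axes as they then stand; what a row does not reach is not made up. A row lasts 1/10 s, in which the tool goes at most 50 mm and 8.59 degrees, less where a joint would pass 70% of its speed; a pose out of reach is approached as far as the arm can. A call is refused whole if a number of a shift passes 50 or a number of a turn 0.15, either way. A call with a gripper value outside its range is refused whole. "claw" is the finger opening in mm, from 0 to 87.8, set as the call begins (left out, the last holds). The fingers move at their own pace and stop on an object; "newtons" is the grip in N (left out, the last holds). Time passes only in rows, so rows that do not move let the fingers close. It gives the time, the measured TCP pose, the force and the opening at its end, in the units of the state.
- bot.get_state(): the state, without advancing time (a new reading comes with each control period).
- capture(name): name is "scene" or "top" or "wrist"; returns (picture, depth): 384x512x3 uint8, red, green, blue; 384x512 float32, mm along the optical axis (not along the pixel's ray), 0 where there is no reading.
- camera_model(name): a dict with "fov_y" (degrees; the focal length in pixels is half the picture's height over the tangent of half this angle, whatever the lens; pixels are square), "cx", "cy" (the principal point, pixels), "R" (3x3) and "t" (3): a world point X has camera coordinates R X + t; the wrist camera has in their place "T_tool_cam" (4x4, takes a point from camera to tool coordinates, whose origin is the TCP and whose axes are the tool frame's). Camera axes: x right, y down, z forward; pixel columns grow to the right and rows downward; lengths in mm; the calibration is good to about 2 mm. A picture is of the moment at which its call begins: read the wrist's pose just before it. camera_model takes no time and is no camera call.
- order.hand_in(): hands the job in, once; it reports no verdict.
Trained networks look in the newest picture that a camera, given by its name, has taken for a name from the list of things; names that differ only in an ending like _2 or _b are one class to them, and where a whole thing is asked for, a point or a joint stands for the part that bears it (a point fixed in the world has none). Each returns a list of dicts, best first, with "confidence" (0 to 1); they miss things now and then, are a little off and sometimes report something else, mostly with a low value. They report only what shows in the picture. A call takes as long as a camera call. They do not tell look-alikes from the thing itself.
- spotter.boxes_of(camera, label): "at" ([column, row] in pixels, amid what is visible of it).
- spotter.masks_of(camera, label): "region" (384x512 bool, what is visible of it) and "at" ([column, row] in pixels, amid what is visible of it).
- spotter.mark_of(camera, label): "at" ([column, row] in pixels: a listed point, or the origin of a listed thing).
The state is a dict: "clock": time; "joint_positions": joint angles; "joint_velocities": joint speeds; "joint_torque": joint torques, N m; "ee_pos": TCP position; "eef_rot": TCP orientation; "wrist_force": force on the tool from outside, world axes, zero at the start; "ft_torque": the same for the moment, N m; "gripper_width": finger opening in mm.
Only numpy, scipy, OpenCV 4.12 (cv2) and the standard library are available. Lean on these libraries where they do the work, as an engineer would, in place of code of your own. Each camera call takes 0.05 s, during which the arm holds its last target.

TASK

Pack the bearing driver discs back into their case. First lift the case's lid about three quarters of the way up, let go of it and take a moment to see that its worn hinge really holds it there; with the lid standing, put every disc that lies on the bench hub up into the recess of its own size, front edge under the retaining lip and then down flat, and finally shut the lid. Leave the other things on the bench where they are.

Things in the scene. Friction and masses are not known exactly. Their poses are not given: they have to be found in the camera images.
- case: flat sheet-steel case of a bearing-and-seal driver set, fixed to the bench, 311 x 171 mm; origin under its centre, z up, its x along the hinge, its y from the free front edge (-y, towards the robot's right) to the hinge (+y). The top of its plastic insert (the deck) is 40 mm above the bench. Along the front of the deck four round recesses lie in a row, smallest at -x, largest at +x; a steel drive handle (top 51 mm above the bench) is clipped behind them and stays there.
- lid (a joint): lid angle in rad: 0 shut, 1.45 at its stop (still leaning over the case, just short of upright). The friction hinge is worn: left at about 0.95 rad or more the lid stays where it is, lower than that it may sink shut. Lifting it at the bar takes about 6 N, starting it back down 1 to 2 N.
- lid_bar (a point): middle of the lid's lifting bar: round, 10 mm thick, 110 mm long, parallel to the case's x, on two posts at its ends, 35 mm above the lid's top face (30 mm free gap under it), 20 mm from the lid's free edge. It moves with the lid on an arc of 154 mm about the hinge; shut, it is 93 mm above the bench, 145 mm before (-y of the case) and 51 mm above the hinge line. The lid is a shallow pan, 309 x 167 mm, 18 mm deep with its rim.
- lid_hinge (a point): middle of the hinge line, on the case's +y edge, 42 mm above the bench; the line runs along the case's x (the point does not turn with the lid)
- disc46_mid (a point): turned aluminium driver disc, flange 46 mm across and 6 mm thick, with a round hub 20 mm across and 14 mm tall standing on its middle (20 mm tall in all); the point is on its axis, 10 mm above the flange's underside; its z is the axis, out of the hub. May be absent.
- seat46 (a point): centre of the floor of the 46 mm disc's recess: round, 49 mm across, 9 mm deep below the deck. A fixed steel lip 24 mm wide and 3 mm thick lies on the deck at the recess's front (-y of the case) and reaches 6 mm in over the recess, 9 mm above its floor, so a disc cannot go in flat: its front edge slides under the lip first, then its back is lowered until the disc lies flat on the floor. The hub then stands 11 mm above the deck.
- disc54_mid (a point): turned aluminium driver disc, flange 54 mm across and 6 mm thick, with a round hub 20 mm across and 14 mm tall standing on its middle (20 mm tall in all); the point is on its axis, 10 mm above the flange's underside; its z is the axis, out of the hub. May be absent.
- seat54 (a point): centre of the floor of the 54 mm disc's recess: round, 57 mm across, 9 mm deep below the deck. A fixed steel lip 24 mm wide and 3 mm thick lies on the deck at the recess's front (-y of the case) and reaches 6 mm in over the recess, 9 mm above its floor, so a disc cannot go in flat: its front edge slides under the lip first, then its back is lowered until the disc lies flat on the floor. The hub then stands 11 mm above the deck.
- disc62_mid (a point): turned aluminium driver disc, flange 62 mm across and 6 mm thick, with a round hub 20 mm across and 14 mm tall standing on its middle (20 mm tall in all); the point is on its axis, 10 mm above the flange's underside; its z is the axis, out of the hub. May be absent.
- seat62 (a point): centre of the floor of the 62 mm disc's recess: round, 65 mm across, 9 mm deep below the deck. A fixed steel lip 24 mm wide and 3 mm thick lies on the deck at the recess's front (-y of the case) and reaches 6 mm in over the recess, 9 mm above its floor, so a disc cannot go in flat: its front edge slides under the lip first, then its back is lowered until the disc lies flat on the floor. The hub then stands 11 mm above the deck.
- disc70_mid (a point): turned aluminium driver disc, flange 70 mm across and 6 mm thick, with a round hub 20 mm across and 14 mm tall standing on its middle (20 mm tall in all); the point is on its axis, 10 mm above the flange's underside; its z is the axis, out of the hub. May be absent.
- seat70 (a point): centre of the floor of the 70 mm disc's recess: round, 73 mm across, 9 mm deep below the deck. A fixed steel lip 24 mm wide and 3 mm thick lies on the deck at the recess's front (-y of the case) and reaches 6 mm in over the recess, 9 mm above its floor, so a disc cannot go in flat: its front edge slides under the lip first, then its back is lowered until the disc lies flat on the floor. The hub then stands 11 mm above the deck.
- bearing: small roller bearing, steel ring 38 mm across, 15 mm high, among the discs; a bystander, origin at its underside
- screwdriver: screwdriver lying on the bench; a bystander, origin at its underside
- spray_can: spray can, 66 mm across, 190 mm tall; a bystander, origin at its underside
- grease_tub: low plastic tub, 90 mm across, 75 mm tall; a bystander, origin at its underside
- drill: yellow corded drill lying on its side; a bystander, origin at its underside
There are look-alikes about, which are no part of the job. What is shaped like the part that bears disc54_mid but turquoise is not meant. What is shaped like the part that bears disc70_mid but turquoise is not meant.

How it is judged (in metres and radians):
On the way, in this order (a step that is already met when the one before it is completed fails the run):
1. the lid has been lifted to 0.95 rad or more and let go of, and stands there by itself, still, for a second (value of joint lid above 0.95 rad and velocity of joint lid between -0.03 and 0.03 rad/s and contact force between lid and the arm below 0.1 N and contact force between lid and the fingers below 0.1 N), for 1 s.
2. with the lid still standing (0.8 rad or more), every disc lies flat in its own recess (horizontal distance between disc46_mid and seat46 below 0.004 m and z of disc46_mid in the frame of seat46 below 0.0125 m and angle between each of disc46_mid, disc54_mid, disc62_mid, disc70_mid's own z axis and vertical below 0.06 rad and horizontal distance between disc54_mid and seat54 below 0.004 m and z of disc54_mid in the frame of seat54 below 0.0125 m and horizontal distance between disc62_mid and seat62 below 0.004 m and z of disc62_mid in the frame of seat62 below 0.0125 m and horizontal distance between disc70_mid and seat70 below 0.004 m and z of disc70_mid in the frame of seat70 below 0.0125 m and value of joint lid above 0.8 rad), for 0.2 s.
At the end, for the whole second after the job is handed in: Every disc present lies in the recess of its own size under the lip: axis within 4 mm of the recess's, resting on its floor within 2.5 mm, level within 0.06 rad; the lid is shut (under 0.04 rad) (horizontal distance between disc46_mid and seat46 below 0.004 m and z of disc46_mid in the frame of seat46 below 0.0125 m and angle between each of disc46_mid, disc54_mid, disc62_mid, disc70_mid's own z axis and vertical below 0.06 rad and horizontal distance between disc54_mid and seat54 below 0.004 m and z of disc54_mid in the frame of seat54 below 0.0125 m and horizontal distance between disc62_mid and seat62 below 0.004 m and z of disc62_mid in the frame of seat62 below 0.0125 m and horizontal distance between disc70_mid and seat70 below 0.004 m and z of disc70_mid in the frame of seat70 below 0.0125 m and value of joint lid below 0.04 rad); the robot touches nothing.
It fails at once if a bystander on the bench is shifted more than 60 mm (distance of any of bearing, screwdriver, spray_can, grease_tub, drill from where it was at the start of the episode above 0.06 m).
Of disc46, disc54, disc62, disc70 only 3 to 4 are there at a start; the rules pass over those that are not, and their reading is None.
At some moment in a run one of disc46, disc54, disc62, disc70 may be knocked a few centimetres aside while the robot is not near it.
Once in a run the grip may slacken for a moment while it holds something.
It also fails if it takes over 208 s, if anything falls off the work surface, if the arm or the gripper's body presses on something with over 40 N, if the wrist force passes 120 N, or if a joint passes its speed limit or range.

## Working session

There is one attempt and no reset: what is moved stays moved. The work goes in short steps, Python scripts to look and compute and a tool call to move; the robot and the scene stay as the last step left them, time stands still between calls to the robot, and variables do not carry over. Pictures are saved under pics/ and viewed, and the job is handed in when it is done.

Besides the shell and the picture viewer there is one more tool, called after "Request:" by a JSON object that holds its "op" and its "data", one argument or row to a line. apply_moves: Moves the arm, as the interface text tells. Its arguments: {"type":"object","properties":{"deltas":{"type":"array"},"claw":{"type":"number"},"newtons":{"type":"number"}},"required":["deltas"]}

```bash
ls; mkdir -p pics; cat > h.py <<'E'
import numpy as np, cv2
from rig import bot, capture, camera_model, order, spotter
from scipy.spatial.transform import Rotation as Rn
def f_of(m): return 192/np.tan(np.radians(m["fov_y"])/2)
def save(n,p): cv2.imwrite("pics/"+n+".png",cv2.cvtColor(p,cv2.COLOR_RGB2BGR))
def campose(name,st=None):
    m=camera_model(name)
    if name=="wrist":
        st=st or bot.get_state()
        R=Rn.from_rotvec(st["eef_rot"]).as_matrix(); T=np.array(m["T_tool_cam"])
        Rwc=R@T[:3,:3]; o=R@T[:3,3]+np.array(st["ee_pos"])
    else:
        Rc=np.array(m["R"]);Rwc=Rc.T;o=-Rc.T@np.array(m["t"])
    return m,Rwc,o
def deproj(name,u,v,d,st=None):
    m,Rwc,o=campose(name,st);f=f_of(m)
    u=np.asarray(u,float);v=np.asarray(v,float);d=np.asarray(d,float)
    pc=np.stack([(u-m["cx"])/f*d,(v-m["cy"])/f*d,d],-1)
    return pc@Rwc.T+o
def ray_z(name,u,v,z,st=None):
    m,Rwc,o=campose(name,st);f=f_of(m)
    r=Rwc@np.array([(u-m["cx"])/f,(v-m["cy"])/f,1]); return o+r*(z-o[2])/r[2]
def proj(name,X,st=None):
    m,Rwc,o=campose(name,st);f=f_of(m)
    c=(np.asarray(X,float)-o)@Rwc
    return np.stack([c[...,0]/c[...,2]*f+m["cx"],c[...,1]/c[...,2]*f+m["cy"]],-1)
def cloud(name,depth,st=None):
    v,u=np.mgrid[0:384,0:512]; return deproj(name,u,v,depth,st)
E
python3 - <<'E'
from h import *
print(bot.get_state(), bot.pinch_z)
for n in("scene","top","wrist"):
    p,d=capture(n);save(n+"0",p);np.save(n+"0.npy",d);m,R,o=campose(n);print(n,m["fov_y"],m["cx"],m["cy"],o.round(),R.round(2).tolist())
E
```

```text
pics
{'clock': 0.0, 'joint_positions': array([-1.26599565e+00,  4.23883870e-01,  1.63070519e+00, -4.03468401e-07,
        1.08860841e+00, -1.90149422e-02]), 'joint_velocities': array([-0.00061694, -0.00011918,  0.00068789,  0.00013621, -0.00102881,
        0.0006966 ]), 'joint_torque': array([ 3.25733308e-03, -5.44616854e+01, -2.73662961e+01,  6.47116243e-02,
        2.27025751e-02, -1.02837037e-04]), 'ee_pos': array([ 198.70911386, -591.96362178,  221.86887588]), 'eef_rot': array([-2.54970701e+00,  1.83372715e+00,  2.01789355e-03]), 'wrist_force': array([ 0.17928352, -0.34100999,  0.12586552]), 'ft_torque': array([-0.01019376, -0.0195566 , -0.03055083]), 'gripper_width': 87.74271917083861} 18.700000000000003
scene 44.12541428839235 241.61852414382955 194.56839156871297 [1225. -856. 1089.] [[0.79, 0.42, -0.45], [0.61, -0.54, 0.58], [0.0, -0.73, -0.68]]
top 57.53720311949794 253.12019020932277 197.6350261892222 [ 347.  -11. 1298.] [[-0.03, -0.99, 0.16], [-1.0, 0.03, -0.01], [0.0, -0.16, -0.99]]
wrist 70.02376344016197 257.15977294604215 191.72106766949386 [ 274. -566.  385.] [[0.32, -0.91, -0.27], [-0.95, -0.3, -0.09], [-0.0, 0.29, -0.96]]
```

View pics/scene0.png

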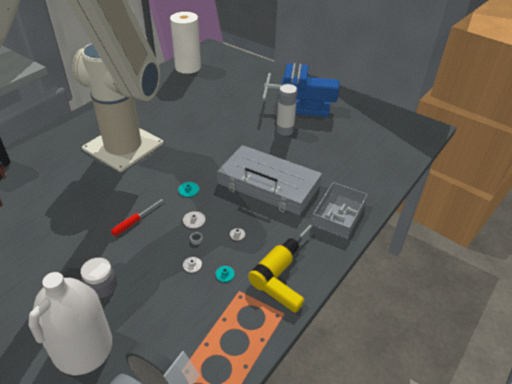

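View pics/top0.png

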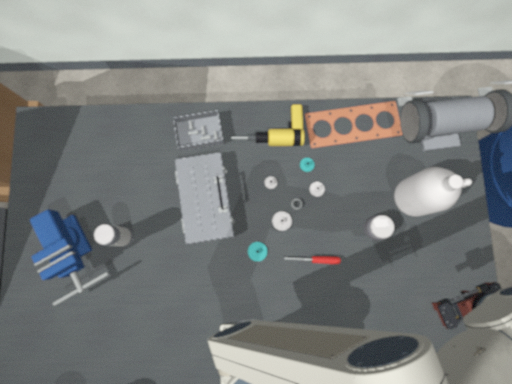

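View pics/wrist0.png

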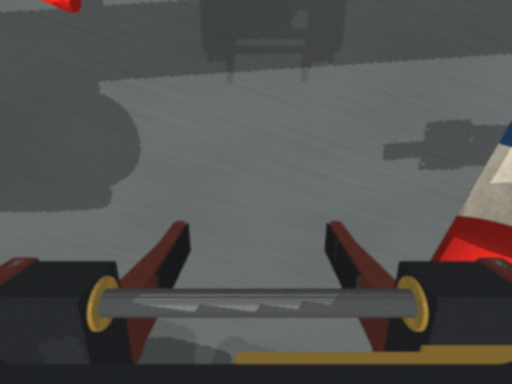

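Scene: the case is at top (204,197) with its bar at (223,187). Three silver discs sit at top (271,183), (317,188) and (282,220), the turquoise look-alikes at (307,164) and (258,251), and the bearing at (297,203). Next I measure these.

```bash
python3 - <<'E'
from h import *
out={}
for cam in("top","scene"):
    p,d=capture(cam); 
    for lab in ["disc46_mid","disc54_mid","disc62_mid","disc70_mid","lid_bar","lid_hinge","bearing","screwdriver","spray_can","grease_tub","drill","case"]:
        try:
            r=spotter.mark_of(cam,lab)[:5]
        except Exception as e: print(lab,e);continue
        for q in r:
            u,v=q["at"]; ui,vi=int(round(u)),int(round(v))
            dd=d[vi,ui] if 0<=ui<512 and 0<=vi<384 else 0
            print(cam,lab,round(q["confidence"],2),np.round(q["at"],1),deproj(cam,u,v,dd).round(0), "z10:",ray_z(cam,u,v,10).round(0))
E
```

```text
top disc46_mid 0.64 [270.1 182.1] [614. -87.  17.] z10: [615. -87.  10.]
top disc54_mid 0.57 [308.2 164.7] [ 677. -233.   18.] z10: [ 679. -234.   10.]
top disc70_mid 0.72 [258.2 249. ] [368. -35.  22.] z10: [368. -35.  10.]
top disc70_mid 0.58 [281.6 219. ] [ 474. -124.   22.] z10: [ 475. -125.   10.]
top lid_bar 0.76 [220.5 190.7] [572.  93.  92.] z10: [588. 100.  10.]
top lid_bar 0.6 [295.9 208.2] [ 513. -178.   19.] z10: [ 514. -180.   10.]
top lid_bar 0.53 [375.9 228.1] [ 428. -448.   74.] z10: [ 432. -471.   10.]
top lid_hinge 0.69 [184.4 200.8] [546. 226.  54.] z10: [553. 234.  10.]
top lid_hinge 0.6 [212.3 193.3] [570. 125.  59.] z10: [579. 130.  10.]
top lid_hinge 0.46 [314.8 188.1] [ 587. -253.   17.] z10: [ 588. -254.   10.]
top bearing 0.6 [293.9 205.3] [ 524. -172.   15.] z10: [ 525. -173.   10.]
top bearing 0.23 [269.3 182.4] [612. -84.  20.] z10: [614. -84.  10.]
top screwdriver 0.64 [310.8 260.7] [ 320. -226.    1.] z10: [ 321. -224.   10.]
top spray_can 0.72 [123.4 236.6] [420. 420. 111.] z10: [427. 457.  10.]
top spray_can 0.53 [314.2 185.8] [ 597. -253.    7.] z10:
[... 917 characters left out ...]
 [361. -36.  10.]
scene lid_bar 0.57 [262.7 174.2] [576.  95.  99.] z10: [518. 181.  10.]
scene lid_hinge 0.77 [279.3 164.8] [1225. -856. 1089.] z10: [534. 259.  10.]
scene bearing 0.55 [196.  239.6] [ 538. -189.   12.] z10: [ 537. -188.   10.]
scene screwdriver 0.6 [139.3 218.5] [ 334. -230.    6.] z10: [ 337. -232.   10.]
scene spray_can 0.74 [283.9 133. ] [442. 424.  14.] z10: [439. 429.  10.]
scene grease_tub 0.92 [100.1 285.5] [ 467. -489.   47.] z10: [ 440. -476.   10.]
scene drill 0.75 [101.  284.5] [ 470. -487.   52.] z10: [ 440. -472.   10.]
scene drill 0.64 [260.4 282.7] [ 795. -214.   38.] z10: [ 784. -197.   10.]
scene case 0.6 [265.9 184.9] [593.  92.  64.] z10: [559. 143.  10.]
```

```bash
python3 - <<'E'
from h import *
p=cv2.imread("pics/top0.png");d=np.load("top0.npy")
C=cloud("top",d)
# colour segment white blobs
c=p[140:275,240:350];cv2.imwrite("pics/topcrop.png",cv2.resize(c,None,fx=5,fy=5,interpolation=cv2.INTER_CUBIC))
# case lid points
sub=C[140:260,165:245].reshape(-1,3)
m=(sub[:,2]>48)&(sub[:,2]<75)
q=sub[m];print(m.sum(),np.median(q[:,2]),cv2.minAreaRect(q[:,:2].astype(np.float32)))
m2=(sub[:,2]>80);q=sub[m2];print(m2.sum(),q.mean(0) if m2.sum() else 0, cv2.minAreaRect(q[:,:2].astype(np.float32)) if m2.sum() else 0)
# bench discs: points between 3 and 30 mm
M=((C[...,2]>3)&(C[...,2]<35)).astype(np.uint8);M[:, :240]=0;M[:140]=0;M[290:]=0
n,l,s,ce=cv2.connectedComponentsWithStats(M)
for i in range(1,n):
    if s[i,4]>15:
        q=C[l==i];print(ce[i].round(),s[i,4],cv2.minEnclosingCircle(q[:,:2].astype(np.float32)),q[:,2].max().round(),p[l==i].mean(0).round())
E
```

```text
3879 57.29989665903531 ((595.3397827148438, 161.24981689453125), (383.1032409667969, 174.0511932373047), 7.0629496574401855)
129 [508.81544574  67.04255735 412.92610532] ((480.2241516113281, 60.634803771972656), (300.3575744628906, 34.28179168701172), 21.767881393432617)
[439. 144.] 342 ((750.0943603515625, -755.159912109375), 81.9906005859375) 27.0 [164. 160. 157.]
[285. 145.] 40 ((755.5616455078125, -150.95225524902344), 63.803810119628906) 34.0 [ 87. 135. 143.]
[307. 164.] 136 ((679.7278442382812, -230.82859802246094), 32.62588882446289) 23.0 [176. 179.  89.]
[271. 182.] 94 ((618.0568237304688, -88.76165008544922), 25.87759780883789) 22.0 [188. 190. 191.]
[401. 201.] 124 ((545.7774658203125, -612.52197265625), 75.88190460205078) 35.0 [173. 174. 175.]
[317. 188.] 142 ((590.4037475585938, -258.5204772949219), 31.85860252380371) 23.0 [202. 204. 205.]
[297. 203.] 64 ((531.122314453125, -184.4376220703125), 24.281694412231445) 19.0 [122. 122. 119.]
[282. 220.] 238 ((472.8167419433594, -127.87386322021484), 37.268836975097656) 24.0 [202. 203. 204.]
[367. 229.] 67 ((434.595947265625, -453.4002380371094), 43.31480026245117) 35.0 [106. 103. 102.]
[257. 251.] 249 ((363.6255798339844, -28.740211486816406), 38.54372024536133) 26.0 [176. 178.  88.]
[322. 259.] 265 ((326.3429870605469, -234.8131103515625), 104.28125) 31.0 [ 87.  90. 182.]
```

```bash
cat >> h.py <<'E'
def go(target,yaw=None,st=None):
    "report shift in tool axes (after twist) to target TCP; yaw= world angle of tool x"
    st=st or bot.get_state();R=Rn.from_rotvec(st["eef_rot"]).as_matrix()
    cur=np.arctan2(R[1,0],R[0,0]);tw=0
    if yaw is not None:
        tw=-((yaw-cur+np.pi/2)%np.pi-np.pi/2)   # tool z down: positive twist = negative world yaw
        R=R@Rn.from_rotvec([0,0,tw]).as_matrix()
    d=R.T@(np.array(target,float)-st["ee_pos"])
    print("yaw",round(cur,4),"twist",round(tw,4),"j6",round(st["joint_positions"][5],2),"shift after twist",d.round(2),"tilt z",R[:,2].round(4),"pos",st["ee_pos"].round(1),"F",np.round(st["wrist_force"],1),"w",round(st["gripper_width"],1),"t",st["clock"])
E
python3 - <<'E'
from h import *
go([540,-60,300],np.pi/2)
go([540,-60,300],0)
go([540,-60,300])
E
```

```text
yaw -1.247 twist 0.3238 j6 -0.02 shift after twist [-532.49 -341.11  -77.31] tilt z [ 0.  0. -1.] pos [ 198.9 -592.5  222.7] F [ 0.4 -0.2 -0.1] w 87.9 t 1.45
yaw -1.247 twist -1.247 j6 -0.02 shift after twist [ 341.11 -532.49  -77.31] tilt z [ 0.  0. -1.] pos [ 198.9 -592.5  222.7] F [ 0.4 -0.2 -0.1] w 87.9 t 1.45
yaw -1.247 twist 0 j6 -0.02 shift after twist [-396.28 -492.81  -77.31] tilt z [ 0.  0. -1.] pos [ 198.9 -592.5  222.7] F [ 0.4 -0.2 -0.1] w 87.9 t 1.45
```

Request:
{"op": "apply_moves", "data": {
  "deltas": [
    [0, 0, -20, 0.108],
    [0, 0, -20, 0.108],
    [0, 0, -20, 0.108],
    [-35, -20, -2, 0],
    [-45, -30, -2, 0],
    [-45, -30, -2, 0],
    [-45, -30, -2, 0],
    [-45, -30, -2, 0],
    [-45, -30, -2, 0],
    [-45, -30, -2, 0],
    [-45, -30, -2, 0],
    [-45, -30, 0, 0],
    [-45, -30, 0, 0],
    [-45, -30, 0, 0],
    [-40, -20, 0, 0],
    [0, 0, 0, 0],
    [0, 0, 0, 0]
  ]
}}

```text
clock: 3.15
ee_pos: [516.3, -100.9, 297.5]
eef_rot: [2.224, -2.218, -0.0]
wrist_force: [-0.4, -0.6, 0.4]
gripper_width: 87.4
```

```bash
python3 - <<'E'
from h import *
go([540,-60,300],np.pi/2)
st=bot.get_state();p,d=capture("wrist");save("w1",p);np.save("w1.npy",d)
E
```

```text
yaw -1.5683 twist 0.0025 j6 1.35 shift after twist [-40.89 -23.7   -2.54] tilt z [-4.e-04 -3.e-04 -1.e+00] pos [ 516.3 -100.9  297.5] F [-0.4 -0.6  0.4] w 87.4 t 3.15
```

View pics/w1.png

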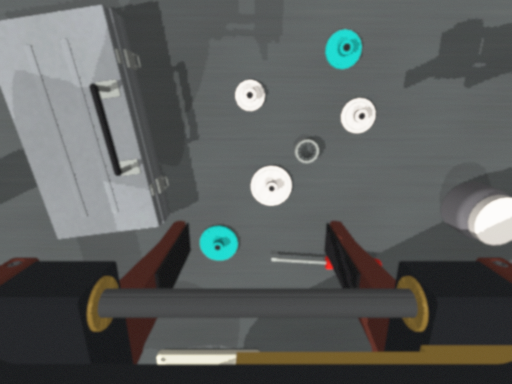

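Wrist view: silver discs at (250,95), (358,115) and (271,186), turquoise ones at (345,49) and (218,243), bearing at (307,151), and the lid bar from (94,87) to (118,172). I measure from depth next.

```bash
python3 - <<'E'
from h import *
p=cv2.imread("pics/w1.png");d=np.load("w1.npy");C=cloud("wrist",d)
M=((C[...,2]>3)&(C[...,2]<40)).astype(np.uint8);M[255:]=0;M[:,:190]=0
n,l,s,ce=cv2.connectedComponentsWithStats(M)
for i in range(1,n):
    if s[i,4]>60:
        q=C[l==i];print(ce[i].round(),s[i,4],[np.round(a,1) for a in cv2.minEnclosingCircle(q[:,:2].astype(np.float32))],"zmax",q[:,2].max().round(1),"zmed",np.median(q[:,2]).round(1), p[l==i].mean(0).round())
        h=q[q[:,2]>15]
        if len(h): print("   hub", h[:,:2].mean(0).round(1),len(h))
        # ellipse fit
# lid top
M=((C[...,2]>54)&(C[...,2]<62)).astype(np.uint8);M[255:]=0;M[:,190:]=0
q=C[M>0];print(len(q),np.median(q[:,2]),cv2.minAreaRect(q[:,:2].astype(np.float32)))
M=((C[...,2]>84)&(C[...,2]<100)).astype(np.uint8);M[255:]=0;M[:,190:]=0
q=C[M>0];print("bar",len(q),q.mean(0),q.max(0),q.min(0),cv2.fitLine(q[:,:2].astype(np.float32),2,0,.01,.01).ravel(), cv2.minAreaRect(q[:,:2].astype(np.float32)))
E
```

```text
[343.  49.] 1121 [array([ 681.4, -229.7]), np.float64(26.9)] zmax 23.2 zmed 7.2 [190. 199.  34.]
   hub [ 680.8 -229.1] 174
[250.  95.] 700 [array([616.2, -89.4]), np.float64(22.7)] zmax 22.5 zmed 7.2 [222. 226. 229.]
   hub [616.4 -89.6] 141
[358. 115.] 931 [array([ 585.3, -262.4]), np.float64(27.3)] zmax 23.1 zmed 7.2 [226. 230. 233.]
   hub [ 585.8 -261.2] 141
[307. 150.] 323 [array([ 530.4, -181.6]), np.float64(18.9)] zmax 17.8 zmed 14.8 [132. 135. 132.]
   hub [ 530.4 -181.5] 138
[271. 185.] 1243 [array([ 469.5, -124.5]), np.float64(34.9)] zmax 23.6 zmed 7.3 [233. 237. 239.]
   hub [ 470.2 -124.5] 114
[457. 200.] 814 [array([ 435.7, -461.9]), np.float64(43.8)] zmax 40.0 zmed 23.3 [87. 84. 86.]
   hub [ 447.5 -437.4] 596
[219. 241.] 940 [array([360.8, -29.8]), np.float64(34.9)] zmax 22.9 zmed 7.4 [191. 200.  34.]
   hub [361.7 -30.7] 102
24371 58.90977710537504 ((559.46435546875, 157.0250244140625), (309.1158142089844, 171.06312561035156), 7.444799423217773)
bar 808 [570.4458629   95.26733561  96.91249202] [626.34058161 108.04078905  99.99984016] [509.04265848  84.269901    84.23594375] [9.9138546e-01 1.3097660e-01 5.7044586e+02 9.5267334e+01] ((567.5040283203125, 96.33030700683594), (118.4908218383789, 10.648063659667969), 7.248739719390869)
```

```bash
python3 - <<'E'
from h import *
go([567.5,96.5,76],np.pi/2+0.130)
m,R,o=campose("wrist");st=bot.get_state()
d=np.load("w1.npy")
E
```

```text
yaw -1.5701 twist -0.1293 j6 1.35 shift after twist [-190.    -76.96  221.42] tilt z [-4.e-04 -3.e-04 -1.e+00] pos [ 515.9 -101.8  297.5] F [-0.1  0.7  0.1] w 87.9 t 3.2
```

Request:
{"op": "apply_moves", "data": {
  "deltas": [
    [0, 0, 0, -0.065],
    [0, 0, 0, -0.064],
    [-30, -11, 10, 0],
    [-32, -13, 20, 0],
    [-32, -13, 20, 0],
    [-32, -13, 20, 0],
    [-32, -13, 20, 0],
    [-32, -14, 20, 0],
    [0, 0, 0, 0],
    [0, 0, 0, 0]
  ],
  "claw": 60,
  "newtons": 25
}}

```text
clock: 4.2
ee_pos: [567.8, 95.4, 187.2]
eef_rot: [2.358, -2.073, -0.001]
wrist_force: [-0.3, 0.6, 0.1]
gripper_width: 59.7
```

```bash
python3 - <<'E'
from h import *
go([567.5,96.5,76],np.pi/2+0.130)
st=bot.get_state();p,d=capture("wrist");save("w2",p);np.save("w2.npy",d)
C=cloud("wrist",d,st)
M=((C[...,2]>88)&(C[...,2]<100)).astype(np.uint8);M[255:]=0
q=C[M>0];print("bar",len(q),cv2.minAreaRect(q[:,:2].astype(np.float32)),q[:,2].max())
E
```

```text
yaw -1.4424 twist -0.0016 j6 1.59 shift after twist [-1.190e+00 -2.000e-02  1.112e+02] tilt z [-1.4e-03 -6.0e-04 -1.0e+00] pos [567.8  95.4 187.2] F [-0.3  0.6  0.1] w 59.7 t 4.2
bar 1158 ((567.5772094726562, 98.37892150878906), (118.15100860595703, 9.44113540649414), 7.472334384918213) 99.96118992178239
```

View pics/w2.png

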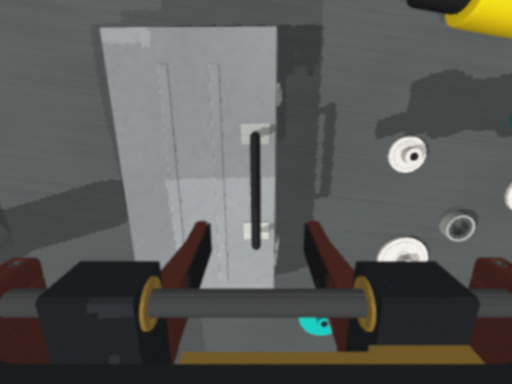

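The bar (255,133)-(256,248) lies between the fingers, so I descend and grip it.

Request:
{"op": "apply_moves", "data": {
  "deltas": [
    [-2, 0, 25, 0],
    [0, 0, 30, 0],
    [0, 0, 30, 0],
    [0, 0, 26, 0],
    [0, 0, 0, 0],
    [0, 0, 0, 0]
  ]
}}

```text
clock: 4.85
ee_pos: [568.4, 97.2, 77.6]
eef_rot: [-2.358, 2.076, -0.001]
wrist_force: [0.5, 0.8, 0.9]
gripper_width: 60.1
```

Request:
{"op": "apply_moves", "data": {
  "deltas": [
    [0, 0, 0, 0],
    [0, 0, 0, 0],
    [0, 0, 0, 0],
    [0, 0, 0, 0],
    [0, 0, 0, 0],
    [0, 0, 0, 0]
  ],
  "claw": 0
}}

```text
clock: 5.45
ee_pos: [567.9, 98.6, 76.7]
eef_rot: [-2.36, 2.074, -0.0]
wrist_force: [0.3, -0.2, 0.7]
gripper_width: 15.7
```

```bash
python3 - <<'E'
from h import *
go([567.5,96.5,76])
# arc plan: tool x axis = -case y? 
r=np.hypot(145,51);a0=np.arctan2(51,145)
prev=None
for th in [0,.1,.2,.3,.4,.5,.6,.7,.8,.9,1.0,1.1,1.2,1.3]:
    y,z=-r*np.cos(a0+th),r*np.sin(a0+th)
    if prev: print(th, "dy",round(y-prev[0],1),"dz",round(z-prev[1],1), "abs",round(y+145,1),round(z-51,1))
    prev=(y,z)
E
```

```text
yaw -1.4418 twist 0 j6 1.59 shift after twist [2.08 0.65 0.7 ] tilt z [ 0.  0. -1.] pos [567.9  98.6  76.7] F [ 0.3 -0.2  0.7] w 15.7 t 5.45
0.1 dy 5.8 dz 14.2 abs 5.8 14.2
0.2 dy 7.2 dz 13.6 abs 13.0 27.8
0.3 dy 8.5 dz 12.8 abs 21.5 40.6
0.4 dy 9.8 dz 11.9 abs 31.3 52.4
0.5 dy 10.9 dz 10.8 abs 42.2 63.3
0.6 dy 11.9 dz 9.7 abs 54.1 73.0
0.7 dy 12.8 dz 8.5 abs 67.0 81.4
0.8 dy 13.6 dz 7.1 abs 80.6 88.5
0.9 dy 14.3 dz 5.7 abs 94.8 94.3
1.0 dy 14.8 dz 4.3 abs 109.6 98.6
1.1 dy 15.1 dz 2.8 abs 124.7 101.4
1.2 dy 15.3 dz 1.3 abs 140.0 102.6
1.3 dy 15.4 dz -0.3 abs 155.4 102.4
```

Request:
{"op": "apply_moves", "data": {
  "deltas": [
    [0, 0, 0, 0],
    [0, 0, 0, 0],
    [0, 0, 0, 0],
    [-2.5, 0, -7, 0],
    [-3, 0, -7, 0],
    [-3.5, 0, -7, 0],
    [-4, 0, -7, 0],
    [-4, 0, -6.5, 0],
    [-4.5, 0, -6.5, 0],
    [-5, 0, -6, 0],
    [-5, 0, -6, 0],
    [-5.5, 0, -5.5, 0],
    [-5.5, 0, -5, 0],
    [-6, 0, -5, 0],
    [-6, 0, -5, 0],
    [0, 0, 0, 0]
  ]
}}

```text
clock: 7.05
ee_pos: [561.1, 150.7, 151.7]
eef_rot: [2.359, -2.071, 0.004]
wrist_force: [-3.9, -11.4, 15.2]
gripper_width: 9.2
```

```bash
python3 - <<'E'
from h import *
go([567.5,96.5,76])
p,d=capture("scene");save("s2",p);p,d=capture("wrist");save("w3",p)
E
```

```text
yaw -1.4407 twist 0 j6 1.69 shift after twist [54.26  0.67 75.94] tilt z [ 5.0e-04 -3.6e-03 -1.0e+00] pos [561.1 150.7 151.7] F [ -3.9 -11.4  15.2] w 9.2 t 7.05
```

View pics/s2.png

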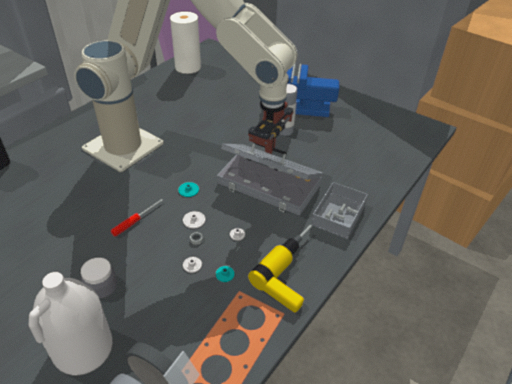

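Lid is about 40% up with the bar in the grip. A radial force of about 18 N shows my arc is slightly tight, so I carry on with a small outward correction.

Request:
{"op": "apply_moves", "data": {
  "deltas": [
    [-5, 0, -5.5, 0],
    [-6, 0, -5, 0],
    [-6.5, 0, -4, 0],
    [-6.5, 0, -4, 0],
    [-6.8, 0, -3.5, 0],
    [-7, 0, -3, 0],
    [-7, 0, -3, 0]
  ]
}}

```text
clock: 7.85
ee_pos: [554.6, 198.0, 177.4]
eef_rot: [2.36, -2.073, -0.001]
wrist_force: [4.4, 1.4, -17.3]
gripper_width: 9.0
```

```bash
python3 - <<'E'
from h import *
go([567.5,96.5,76])
E
```

```text
yaw -1.4418 twist 0 j6 1.76 shift after twist [102.39   0.19 101.38] tilt z [-1.e-03  3.e-04 -1.e+00] pos [554.6 198.  177.4] F [  4.4   1.4 -17.3] w 9.0 t 7.85
```

Request:
{"op": "apply_moves", "data": {
  "deltas": [
    [-7, 0, 0.5, 0],
    [-7, 0, 0, 0],
    [-7, 0, 0, 0],
    [-7.5, 0, 0, 0],
    [-7.5, 0, 0, 0],
    [0, 0, 0, 0]
  ]
}}

```text
clock: 8.45
ee_pos: [550.7, 234.6, 182.1]
eef_rot: [-2.358, 2.071, -0.0]
wrist_force: [-10.0, -2.3, 26.0]
gripper_width: 9.5
```

```bash
python3 - <<'E'
from h import *
go([567.5,96.5,76])
p,d=capture("scene");save("s3",p);p,d=capture("wrist");save("w3",p)
E
```

```text
yaw -1.4413 twist 0 j6 1.82 shift after twist [139.3   1.4 105.8] tilt z [ 0.0019  0.0021 -1.    ] pos [550.7 234.6 182.1] F [-10.   -2.3  26. ] w 9.5 t 8.45
```

View pics/s3.png

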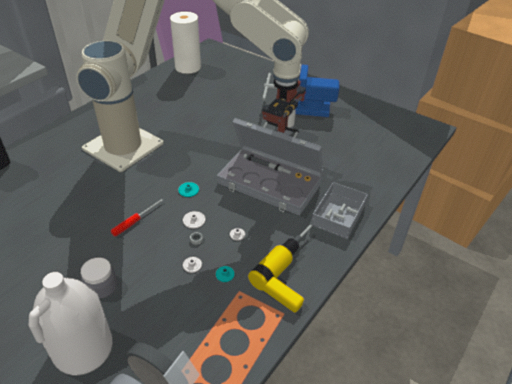

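View pics/w3.png

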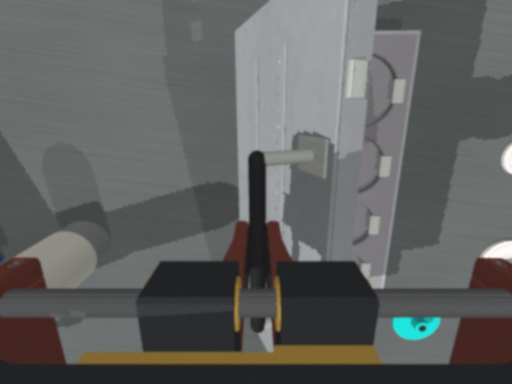

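Request:
{"op": "apply_moves", "data": {
  "deltas": [
    [-4, 0, -0.5, 0],
    [-4, 0, -0.5, 0],
    [0, 0, 0, 0]
  ]
}}

```text
clock: 8.85
ee_pos: [549.6, 242.1, 182.1]
eef_rot: [-2.359, 2.072, -0.0]
wrist_force: [-7.2, -2.9, 18.0]
gripper_width: 9.6
```

Request:
{"op": "apply_moves", "data": {
  "deltas": [
    [0, 0, 0, 0],
    [0, 0, 0, 0],
    [0, 0, 0, 0]
  ],
  "claw": 22
}}

```text
clock: 9.15
ee_pos: [549.4, 241.2, 178.9]
eef_rot: [-2.36, 2.073, 0.0]
wrist_force: [0.4, 0.2, -0.4]
gripper_width: 21.9
```

Request:
{"op": "apply_moves", "data": {
  "deltas": [
    [0, 0, -10, 0],
    [0, 0, -20, 0],
    [0, 0, -30, 0],
    [0, 0, -30, 0],
    [0, 0, 0, 0]
  ]
}}

```text
clock: 9.65
ee_pos: [551.8, 241.7, 273.6]
eef_rot: [-2.354, 2.069, -0.005]
wrist_force: [0.0, 0.6, 0.8]
gripper_width: 21.6
```

```bash
python3 - <<'E'
from h import *
go([567.5,96.5,76])
p,d=capture("scene");save("s4",p);np.save("s4.npy",d);p,d=capture("wrist");save("w4",p)
p,d=capture("top");save("t4",p)
E
```

```text
yaw -1.4421 twist 0 j6 1.84 shift after twist [146.44   4.58 197.25] tilt z [ 0.0072  0.0031 -1.    ] pos [551.8 241.7 273.6] F [0.  0.6 0.8] w 21.6 t 9.65
```

View pics/s4.png

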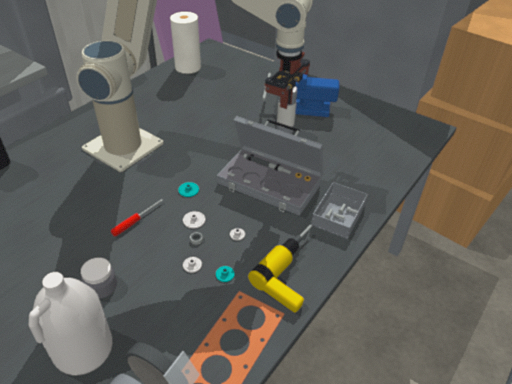

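View pics/w4.png

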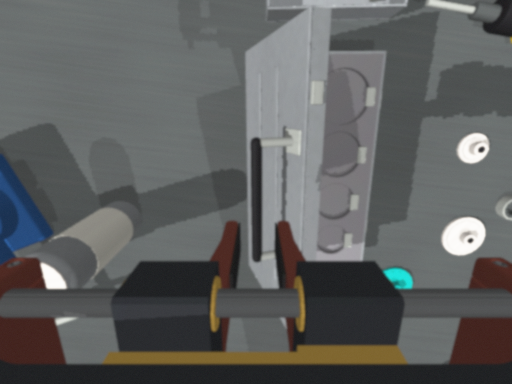

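The lid is released and standing. I wait a second, then check it hasn't sunk.

Request:
{"op": "apply_moves", "data": {
  "deltas": [
    [0, 0, 0, 0],
    [0, 0, 0, 0],
    [0, 0, 0, 0],
    [0, 0, 0, 0],
    [0, 0, 0, 0],
    [0, 0, 0, 0],
    [0, 0, 0, 0],
    [0, 0, 0, 0],
    [0, 0, 0, 0],
    [0, 0, 0, 0],
    [0, 0, 0, 0],
    [0, 0, 0, 0],
    [0, 0, 0, 0]
  ]
}}

```text
clock: 11.1
ee_pos: [549.5, 240.7, 268.6]
eef_rot: [-2.36, 2.074, 0.0]
wrist_force: [-0.4, 0.2, -1.0]
gripper_width: 21.9
```

```bash
cat > lid.py <<'E'
from h import *
cx=np.array([np.cos(.13),np.sin(.13),0]);cy=np.array([-np.sin(.13),np.cos(.13),0])
O=np.array([559.5,157.,0])
def casef(P): 
    q=P-O; return np.stack([q@cx,q@cy,q[...,2]],-1)
def lidangle(C):
    q=casef(C).reshape(-1,3)
    m=(abs(q[:,0])<140)&(q[:,2]>75)&(q[:,2]<215)&(q[:,1]>-60)&(q[:,1]<130)
    return q[m]
E
python3 - <<'E'
from lid import *
st=bot.get_state()
p,d=capture("scene");save("s5",p);
a=cv2.imread("pics/s4.png").astype(int);b=cv2.imread("pics/s5.png").astype(int)
print("lid region diff",abs(a-b)[110:170,225:325].mean())
q=lidangle(cloud("scene",d));q=q[(q[:,0]<-0)] 
print(len(q))
for z in range(80,215,10):
    s=q[abs(q[:,2]-z)<5]
    if len(s)>3: print(z,len(s),np.percentile(s[:,1],[5,50,95]).round(1))
E
```

```text
lid region diff 2.015277777777778
912
80 55 [81.5 85.1 89. ]
90 65 [77.9 81.7 84.9]
100 53 [73.8 78.1 80.8]
110 61 [71.4 74.6 78.7]
120 69 [67.8 71.3 74.7]
130 61 [65.7 67.8 70.3]
140 59 [61.1 64.1 67.4]
150 67 [57.2 61.6 64.9]
160 68 [54.1 57.4 60.8]
170 62 [50.2 54.1 57.6]
180 29 [46.2 50.6 52.7]
190 27 [31.8 70.8 87. ]
200 220 [28.1 38.  85.1]
210 16 [34.4 39.2 41.6]
```

Lid slope gives 1.24 rad and it hasn't moved over the second. Now I measure the seats from this view.

```bash
python3 - <<'E'
from lid import *
st=bot.get_state();p,d=capture("wrist");save("w5",p);np.save("w5.npy",d)
for lab in["seat46","seat54","seat62","seat70"]:
    for q in spotter.mark_of("wrist",lab)[:3]:
        P=ray_z("wrist",*q["at"],31,st);print(lab,round(q["confidence"],2),np.round(q["at"]),P.round(1),casef(P).round(1))
C=casef(cloud("wrist",d,st))
M=((C[...,2]>28)&(C[...,2]<36)&(abs(C[...,0])<150)&(C[...,1]<20)&(C[...,1]>-85)).astype(np.uint8)
n,l,s,ce=cv2.connectedComponentsWithStats(M)
for i in range(1,n):
    if s[i,4]>80:
        q=C[l==i];print(ce[i].round(),s[i,4],[np.round(a,1) for a in cv2.minEnclosingCircle(q[:,:2].astype(np.float32))],np.median(q[:,2]).round(1),q.min(0).round(1),q.max(0).round(1))
# lips: z>42 in front region
M=((C[...,2]>41.3)&(C[...,2]<46)&(abs(C[...,0])<150)&(C[...,1]<-20)&(C[...,1]>-85)).astype(np.uint8)
n,l,s,ce=cv2.connectedComponentsWithStats(M)
for i in range(1,n):
    if s[i,4]>30:
        q=C[l==i];print("lip",ce[i].round(),s[i,4],q.mean(0).round(1),q.min(0).round(1),q.max(0).round(1))
dk=C[(abs(C[...,2]-40)<4)&(abs(C[...,0])<150)&(abs(C[...,1])<80)];print("deck z",np.median(dk[:,2]))
cv2.imwrite("pics/w5c.png",cv2.resize(cv2.imread("pics/w5.png")[30:270,230:400],None,fx=2.4,fy=2.4))
E
```

```text
seat46 0.92 [338.  94.] [661.4 143.6  31. ] [ 99.3 -26.5  31. ]
seat46 0.81 [334. 200.] [510.8 117.2  31. ] [-53.4 -33.1  31. ]
seat46 0.66 [330. 234.] [452.6 111.3  31. ] [-111.9  -31.5   31. ]
seat54 0.92 [338.  94.] [661.4 143.6  31. ] [ 99.3 -26.5  31. ]
seat54 0.81 [334. 200.] [510.8 117.2  31. ] [-53.4 -33.1  31. ]
seat54 0.66 [330. 234.] [452.6 111.3  31. ] [-111.9  -31.5   31. ]
seat62 0.92 [338.  94.] [661.4 143.6  31. ] [ 99.3 -26.5  31. ]
seat62 0.81 [334. 200.] [510.8 117.2  31. ] [-53.4 -33.1  31. ]
seat62 0.66 [330. 234.] [452.6 111.3  31. ] [-111.9  -31.5   31. ]
seat70 0.92 [338.  94.] [661.4 143.6  31. ] [ 99.3 -26.5  31. ]
seat70 0.81 [334. 200.] [510.8 117.2  31. ] [-53.4 -33.1  31. ]
seat70 0.66 [330. 234.] [452.6 111.3  31. ] [-111.9  -31.5   31. ]
[345.  94.] 1983 [array([ 98.9, -31.4]), np.float64(36.4)] 31.6 [ 62.5 -65.3  28.7] [135.4  -9.7  36. ]
[340. 152.] 1361 [array([ 19.4, -31.9]), np.float64(32.4)] 31.7 [-12.9 -61.4  28.9] [51.4 -9.9 36. ]
[335. 199.] 917 [array([-52.2, -32.3]), np.float64(28.2)] 31.7 [-80.  -57.7  29. ] [-25.1 -10.3  36. ]
[331. 237.] 606 [array([-115.1,  -32.2]), np.float64(24.3)] 31.6 [-139.   -54.    29.2] [-93.2 -10.7  35.8]
lip [371.  94.] 188 [ 99.3 -67.3  43.3] [ 85.3 -77.1  41.4] [110.6 -60.7  45.9]
lip [362. 153.] 157 [ 19.7 -63.4  43.4] [  5.7 -72.6  41.4] [ 32.8 -57.1  45.4]
lip [354. 201.] 134 [-50.7 -59.5  43.4] [-64.9 -67.7  41.3] [-38.  -53.9  45.4]
lip [348. 239.] 130 [-113.7  -55.9   43.3] [-133.6  -64.9   41.3] [-97.8 -49.8  45.3]
deck z 40.6645449585011
```

View pics/w5c.png

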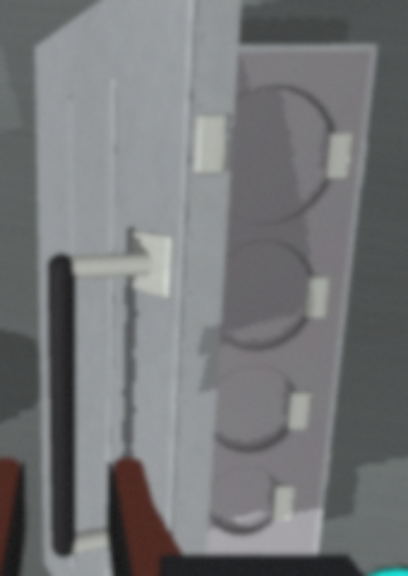

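Request:
{"op": "apply_moves", "data": {
  "deltas": [
    [0, 0, -20, -0.143],
    [0, 0, -20, -0.143],
    [0, 0, 0, -0.143],
    [0, 0, 0, -0.143],
    [0, 0, 0, -0.143],
    [0, 0, 0, -0.143],
    [0, 0, 0, -0.143],
    [0, 0, 0, -0.143],
    [0, 0, 0, -0.143],
    [0, 0, 0, -0.143],
    [0, 0, 0, -0.142],
    [0, 0, 0, 0],
    [0, 0, 0, 0]
  ],
  "claw": 44,
  "newtons": 6
}}

```text
clock: 12.7
ee_pos: [549.5, 240.7, 308.6]
eef_rot: [3.135, 0.198, -0.0]
wrist_force: [0.4, -0.3, -0.3]
gripper_width: 43.9
```

```bash
python3 - <<'E'
from h import *
go([616,-89.5,150],.13)
E
```

```text
yaw 0.1262 twist -0.0038 j6 0.27 shift after twist [ 23.17 336.02 158.61] tilt z [-0. -0. -1.] pos [549.5 240.7 308.6] F [ 0.4 -0.3 -0.3] w 43.9 t 12.7
```

Request:
{"op": "apply_moves", "data": {
  "deltas": [
    [0, 20, 0, -0.004],
    [0, 35, 0, 0],
    [0, 35, 0, 0],
    [0, 35, 0, 0],
    [0, 35, 0, 0],
    [0, 35, 0, 0],
    [0, 35, 0, 0],
    [0, 20, 0, 0],
    [0, 0, 0, 0],
    [0, 0, 0, 0]
  ]
}}

```text
clock: 13.7
ee_pos: [582.7, -7.1, 308.6]
eef_rot: [-3.134, -0.206, 0.0]
wrist_force: [-0.3, 0.4, -0.4]
gripper_width: 44.2
```

```bash
cat > seats.py <<'E'
from lid import *
st=bot.get_state();p,d=capture("wrist");save("ws",p)
C=casef(cloud("wrist",d,st))
M=((C[...,2]>28)&(C[...,2]<36)&(abs(C[...,0])<150)&(C[...,1]<20)&(C[...,1]>-85)).astype(np.uint8)
n,l,s,ce=cv2.connectedComponentsWithStats(M)
for i in range(1,n):
    if s[i,4]>80:
        q=C[l==i];print(ce[i].round(),s[i,4],[np.round(a,1) for a in cv2.minEnclosingCircle(q[:,:2].astype(np.float32))],np.median(q[:,2]).round(1),q.min(0).round(1),q.max(0).round(1))
M=((C[...,2]>41.8)&(C[...,2]<46)&(abs(C[...,0])<150)&(C[...,1]<-20)&(C[...,1]>-80)).astype(np.uint8)
n,l,s,ce=cv2.connectedComponentsWithStats(M)
for i in range(1,n):
    if s[i,4]>30:
        q=C[l==i];print("lip",ce[i].round(),s[i,4],q.mean(0).round(1),q.min(0).round(1),q.max(0).round(1))
M=((C[...,2]>35)&(C[...,2]<46)&(abs(C[...,0])<170)&(C[...,1]<20)&(C[...,1]>-100))
q=C[M];print("deck",np.percentile(q[:,0],[.2,99.8]),q[:,1].min())
go([616,-89.5,150],.13)
E
python3 seats.py
```

```text
[324.  68.] 2013 [array([ 99.9, -29.8]), np.float64(36.5)] 31.7 [ 64.5 -63.2  28.6] [135.6   6.2  36. ]
[270.  69.] 1592 [array([ 20.3, -30.2]), np.float64(32.5)] 31.7 [-12.1 -58.9  29.1] [52.7  2.3 36. ]
[221.  69.] 1202 [array([-51.1, -30.3]), np.float64(28.4)] 31.8 [-79.5 -54.5  29. ] [-23.8  -2.7  36. ]
[178.  69.] 856 [array([-115.1,  -30. ]), np.float64(24.3)] 31.8 [-138.5  -50.6   29. ] [-91.5  -6.3  35.9]
lip [179.  88.] 147 [-113.4  -55.4   43.7] [-127.   -60.9   41.9] [-101.5  -49.8   45.6]
lip [222.  91.] 143 [-50.6 -59.5  43.7] [-62.  -66.4  42.1] [-38.6 -54.   45.7]
lip [269.  94.] 136 [ 19.4 -63.2  43.6] [  5.7 -70.6  41.9] [ 32.3 -58.1  45.7]
lip [323.  96.] 144 [ 99.1 -66.6  43.7] [ 87.5 -74.8  41.9] [110.8 -60.8  45.5]
deck [-154.96758374  155.36815947] -84.8028144139427
yaw 0.1325 twist 0.0025 j6 -0.16 shift after twist [ 22.31  86.66 158.51] tilt z [-2.e-04  4.e-04 -1.e+00] pos [582.7  -6.5 308.5] F [-0.2  0.1  0.2] w 43.8 t 13.75
```

View pics/ws.png

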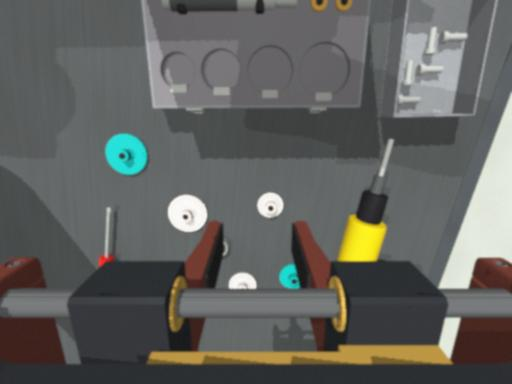

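Clear view: the seats are at pixels (178,69), (221,69), (270,69) and (324,68), with circle radii matching 24.5/28.5/32.5/36.5. Silver discs are at (270,205), (187,212) and (242,283).

```bash
cat >> h.py <<'E'
def discs(name="wrist",tag=None,show=True):
    st=bot.get_state();p,d=capture(name)
    if tag: save(tag,p)
    C=cloud(name,d,st)
    M=((C[...,2]>3.5)&(C[...,2]<28)).astype(np.uint8)
    if name=="wrist": M[:, :]=M; 
    n,l,s,ce=cv2.connectedComponentsWithStats(M)
    for i in range(1,n):
        if 60<s[i,4]<6000:
            q=C[l==i];c,r=cv2.minEnclosingCircle(q[:,:2].astype(np.float32))
            if r>40: continue
            h=q[q[:,2]>17]
            print(ce[i].round(),s[i,4],np.round(c,1),round(r,1),"zmax",q[:,2].max().round(1),"hub",h[:,:2].mean(0).round(1) if len(h) else None,"rgb",p[l==i].mean(0).round())
E
python3 - <<'E'
from lid import *
discs()
for n,x in(("46",-114.8),("54",-51.3),("62",20),("70",99.5)):
    print(n,(O+x*cx-30.3*cy+[0,0,31]).round(1))
E
```

```text
[126. 154.] 1321 [360.8 -27.9] 35.2 zmax 22.6 hub [361.1 -28. ] rgb [ 39. 207. 201.]
[270. 205.] 478 [616.5 -86.9] 23.0 zmax 23.5 hub [616.5 -86.4] rgb [229. 226. 222.]
[187. 213.] 1092 [ 469.9 -122.6] 35.1 zmax 22.5 hub [ 470.2 -121.9] rgb [239. 237. 233.]
[289. 277.] 352 [ 681.4 -227.4] 26.5 zmax 22.9 hub [ 681.3 -226.5] rgb [ 29. 192. 183.]
[242. 281.] 328 [ 586.5 -258.7] 26.6 zmax 22.2 hub [ 586.  -252.4] rgb [237. 234. 230.]
46 [449.6 112.1  31. ]
54 [512.6 120.3  31. ]
62 [583.3 129.5  31. ]
70 [662.1 139.9  31. ]
```

Request:
{"op": "apply_moves", "data": {
  "deltas": [
    [4, 17, 30, 0.002],
    [6, 23, 40, 0],
    [6, 23, 40, 0],
    [5, 23, 40, 0],
    [0, 0, 40, 0],
    [0, 0, 20, 0],
    [0, 0, 0, 0],
    [0, 0, 0, 0]
  ]
}}

```text
clock: 14.6
ee_pos: [615.3, -88.6, 99.0]
eef_rot: [-3.135, -0.208, 0.0]
wrist_force: [0.6, -0.4, 0.2]
gripper_width: 43.8
```

```bash
python3 - <<'E'
from lid import *
go([615.4,-88,9.5],.13)
discs(tag="w6")
E
```

```text
yaw 0.1328 twist 0.0028 j6 -0.3 shift after twist [ 0.15 -0.59 89.45] tilt z [-1.e-04  1.e-04 -1.e+00] pos [615.3 -88.6  99. ] F [ 0.6 -0.4  0.2] w 43.8 t 14.6
[493.   8.] 482 [786.   93.3] 15.2 zmax 28.0 hub [776.5  89.7] rgb [78. 80. 81.]
[  9. 100.] 1145 [376.9 -30.2] 30.9 zmax 9.3 hub None rgb [ 31. 196. 189.]
[259. 193.] 1625 [616.6 -87.4] 22.9 zmax 23.1 hub [616.5 -86.8] rgb [228. 225. 221.]
[108. 208.] 3712 [ 470.1 -123.1] 35.3 zmax 23.0 hub [ 471.  -122.1] rgb [236. 234. 231.]
[167. 256.] 272 [ 532.1 -170.3] 15.9 zmax 16.7 hub None rgb [147. 150. 145.]
[217. 334.] 1054 [ 589.3 -261.4] 27.1 zmax 22.5 hub [ 586.4 -258.5] rgb [219. 216. 211.]
[295. 326.] 665 [ 678.2 -238.1] 24.4 zmax 22.4 hub [ 681.5 -226.5] rgb [ 31. 159. 152.]
```

View pics/w6.png

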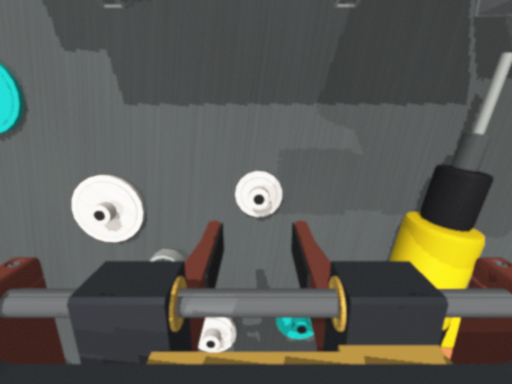

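Request:
{"op": "apply_moves", "data": {
  "deltas": [
    [0, -0.5, 30, 0],
    [0, 0, 30, 0],
    [0, 0, 20, 0],
    [0, 0, 9.5, 0],
    [0, 0, 0, 0],
    [0, 0, 0, 0]
  ]
}}

```text
clock: 15.25
ee_pos: [616.1, -89.1, 10.7]
eef_rot: [3.134, 0.207, 0.004]
wrist_force: [-0.5, -0.0, 0.2]
gripper_width: 44.0
```

Request:
{"op": "apply_moves", "data": {
  "deltas": [
    [0, 0, 0, 0],
    [0, 0, 0, 0],
    [0, 0, 0, 0],
    [0, 0, 0, 0],
    [0, 0, 0, 0],
    [0, 0, 0, 0],
    [0, 0, 0, 0]
  ],
  "claw": 0,
  "newtons": 6
}}

```text
clock: 15.95
ee_pos: [615.1, -89.1, 9.2]
eef_rot: [3.135, 0.207, 0.001]
wrist_force: [0.2, 0.4, 1.5]
gripper_width: 20.0
```

Request:
{"op": "apply_moves", "data": {
  "deltas": [
    [0, 0, -20, 0],
    [0, 0, -30, 0],
    [0, 0, -40, 0],
    [0, 0, -40, 0],
    [0, 0, -20, 0],
    [0, 0, 0, 0]
  ]
}}

```text
clock: 16.55
ee_pos: [616.7, -89.4, 162.2]
eef_rot: [3.133, 0.207, 0.008]
wrist_force: [0.5, -0.4, -0.4]
gripper_width: 19.7
```

```bash
python3 - <<'E'
from lid import *
go([448.5,111.1,120],.13)
p,d=capture("wrist");save("w7",p);p,d=capture("scene");save("s7",p)
E
```

```text
yaw 0.132 twist 0.002 j6 -0.3 shift after twist [-141.06 -220.68   41.12] tilt z [ 5.5e-03 -9.0e-04 -1.0e+00] pos [616.7 -89.4 162.2] F [ 0.5 -0.4 -0.4] w 19.7 t 16.55
```

View pics/w7.png

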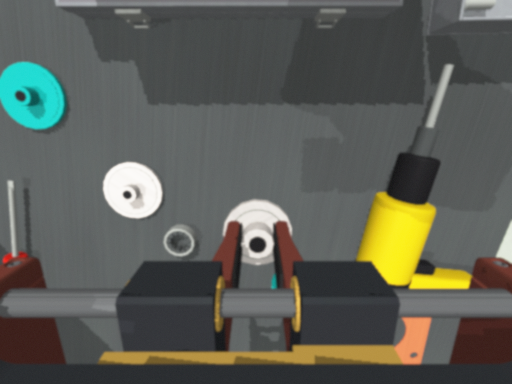

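View pics/s7.png

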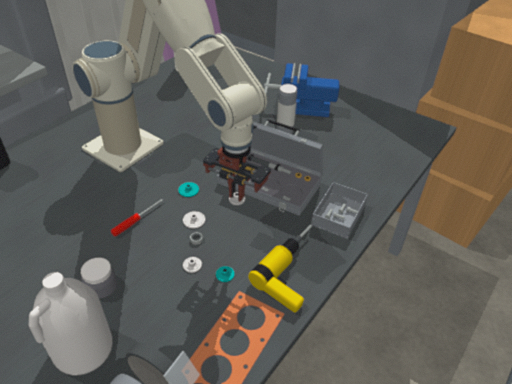

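```bash
python3 - <<'E'
import cv2
a=cv2.imread("pics/s7.png");cv2.imwrite("pics/s7c.png",cv2.resize(a[60:220,180:340],None,fx=3.7,fy=3.7,interpolation=cv2.INTER_CUBIC))
from lid import *
print(np.array(camera_model("wrist")["T_tool_cam"]).round(3).tolist())
E
```

```text
[[1.0, -0.001, -0.001, 0.048], [0.001, 0.958, 0.287, -79.806], [0.001, -0.287, 0.958, -162.808], [0.0, 0.0, 0.0, 1.0]]
```

View pics/s7c.png

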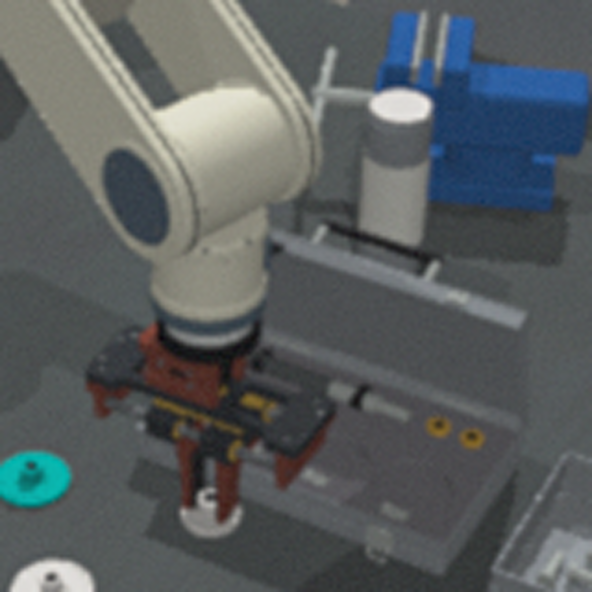

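No camera housing is visible on the gripper, so only its body matters near the lid. Now I measure the disc in the hand.

```bash
cat >> h.py <<'E'
from scipy.optimize import least_squares
def inhand(R,tag=None,ret=False):
    "flange plane and centre in tool frame"
    p,d=capture("wrist")
    if tag: save(tag,p)
    m=camera_model("wrist");f=f_of(m);T=np.array(m["T_tool_cam"])
    v,u=np.mgrid[0:384,0:512];P=np.stack([(u-m["cx"])/f*d,(v-m["cy"])/f*d,d],-1)@T[:3,:3].T+T[:3,3]
    M=(abs(P[...,0])<45)&(P[...,1]>-50)&(P[...,1]<40)&(P[...,2]>-12)&(P[...,2]<22)&(p.min(-1)>150)
    M[310:]=False
    q=P[M]
    # flange: exclude hub (near axis)
    w=np.hypot(q[:,0],q[:,1])>13
    q=q[w]
    if len(q)<30: print("nothing in hand",len(q));return
    def res(a): return q[:,2]-(a[0]+a[1]*q[:,0]+a[2]*q[:,1])
    s=least_squares(res,[4,0,0],loss="soft_l1",f_scale=.7);a=s.x
    ok=abs(res(a))<1.5;q=q[ok]
    # edge circle fit: farthest points per angle from guess
    c=np.array([0,0.])
    for _ in range(15):
        an=np.arctan2(q[:,1]-c[1],q[:,0]-c[0]);r=np.hypot(q[:,0]-c[0],q[:,1]-c[1])
        E=[]
        for b in np.linspace(-np.pi,np.pi,49)[:-1]:
            k=(an>=b)&(an<b+2*np.pi/48)
            if k.sum()>2:
                i=np.where(k)[0][np.argmax(r[k])]
                if r[i]>R-4: E.append(q[i,:2])
        E=np.array(E)
        if len(E)<5: break
        c=least_squares(lambda c:np.hypot((E[:,0]-c[0]),(E[:,1]-c[1])/np.cos(a[2]))-R,c,loss="soft_l1").x
    print("inhand n",len(q),"topz@0",a[0].round(2),"slope x,y",a[1:].round(3),"centre(tool,raw)",c.round(2),"edge n",len(E))
E
python3 - <<'E'
from h import *
inhand(23,"w8")
E
```

```text
inhand n 1110 topz@0 2.45 slope x,y [-0.005 -0.003] centre(tool,raw) [-0.04 -1.39] edge n 32
```

```bash
sed -i 's/O=np.array(\[559.5,157.,0\])/O=np.array([558.35,156.05,0])/' lid.py; cat >> lid.py <<'E'
def gc(x,y,z,yaw=.13): go(O+x*cx+y*cy+np.array([0,0,z]),yaw)
E
python3 - <<'E'
from lid import *
gc(0,-105.8,120)
E
```

```text
yaw 0.132 twist 0.002 j6 -0.3 shift after twist [ -23.17 -144.28   37.76] tilt z [-2.3e-03  4.0e-04 -1.0e+00] pos [613.8 -88.9 157.6] F [ 0.6  0.1 -0.2] w 19.4 t 16.7
```

Request:
{"op": "apply_moves", "data": {
  "deltas": [
    [-3, -20, 0, 0.002],
    [-5, -31, 0, 0],
    [-5, -31, 10, 0],
    [-5, -31, 20, 0],
    [-5, -31, 30, 0],
    [0, 0, 30, 0],
    [0, 0, 0, 0],
    [0, 0, 0, 0]
  ]
}}

```text
clock: 17.5
ee_pos: [572.4, 50.5, 67.8]
eef_rot: [3.135, 0.204, -0.005]
wrist_force: [1.5, -0.2, 0.5]
gripper_width: 19.7
```

```bash
python3 - <<'E'
from lid import *
gc(0,-105.8,50)
inhand(23,"w9")
E
```

```text
yaw 0.13 twist 0.0 j6 -0.06 shift after twist [-0.17 -0.67 17.8 ] tilt z [-3.4e-03 -3.0e-04 -1.0e+00] pos [572.4  50.5  67.8] F [ 1.5 -0.2  0.5] w 19.7 t 17.5
inhand n 916 topz@0 2.39 slope x,y [0.005 0.002] centre(tool,raw) [ 0.03 -1.01] edge n 31
```

View pics/w9.png

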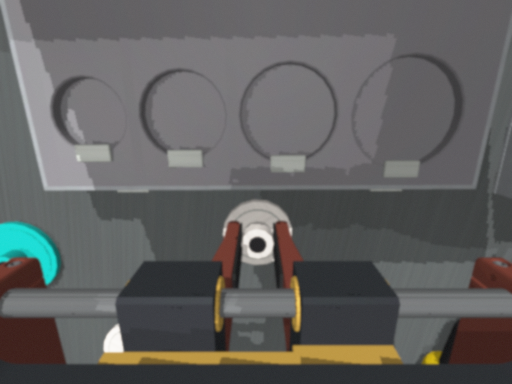

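Disc held level at (257,228), case front edge at row 187, all four seats in clear view. I refine seats and edge from here.

```bash
python3 seats.py; python3 - <<'E'
from lid import *
st=bot.get_state();p,d=capture("wrist");C=casef(cloud("wrist",d,st)).reshape(-1,3)
for y in range(-92,-70,2):
    s=C[(abs(C[:,1]-y)<1)&(abs(C[:,0])<60)&(abs(C[:,0])>35)];s=s[s[:,2]<60]
    if len(s)>5: print(y,len(s),np.percentile(s[:,2],[5,50,95]).round(1))
E
```

```text
[403. 109.] 8804 [array([101. , -29.6]), np.float64(36.7)] 31.7 [ 66.4 -65.   29.2] [137.6   7.1  36. ]
[286. 110.] 7014 [array([ 21.4, -29.9]), np.float64(32.7)] 31.7 [-11.3 -59.7  29.3] [54.1  2.6 36. ]
[183. 111.] 5301 [array([-50.3, -30.2]), np.float64(28.6)] 31.8 [-78.9 -55.8  29.2] [-22.5  -1.6  36. ]
[ 90. 112.] 3725 [array([-114.1,  -30. ]), np.float64(24.3)] 31.8 [-138.1  -52.8   29.7] [-92.3  -5.8  36. ]
lip [ 92. 152.] 603 [-112.1  -54.6   43.7] [-126.6  -61.2   41.8] [-100.1  -49.1   45.7]
lip [184. 157.] 581 [-49.4 -58.2  43.7] [-62.  -64.9  41.9] [-37.6 -52.6  45.9]
lip [286. 162.] 591 [ 21.1 -61.9  43.6] [  8.9 -69.3  41.8] [ 33.3 -56.2  45.4]
lip [398. 167.] 584 [ 99.8 -65.6  43.6] [ 87.4 -73.   41.8] [114.3 -59.9  45.5]
deck [-154.00617003  156.33874047] -82.35266814644609
yaw 0.1292 twist -0.0008 j6 -0.06 shift after twist [ 23.49 143.97 -80.23] tilt z [ 8.e-04 -0.e+00 -1.e+00] pos [574.1  50.2  69.7] F [-0.4  0.1  1.3] w 19.4 t 17.6
-92 10 [1.1 1.4 1.9]
-82 41 [39.7 40.4 41. ]
-80 172 [39.7 40.7 41.7]
-78 190 [39.6 40.7 41.5]
-76 194 [39.7 40.6 41.9]
-74 165 [39.8 40.7 41.8]
-72 195 [39.9 40.8 41.8]
```

```bash
cat > ts.py <<'E'
from lid import *
def toolcloud(name="wrist",tag=None):
    p,d=capture("wrist")
    if tag: save(tag,p)
    m=camera_model("wrist");f=f_of(m);T=np.array(m["T_tool_cam"])
    v,u=np.mgrid[0:384,0:512];return p,np.stack([(u-m["cx"])/f*d,(v-m["cy"])/f*d,d],-1)@T[:3,:3].T+T[:3,3]
def tseats(tag=None):
    p,P=toolcloud(tag=tag)
    # deck height in tool z: dominant plane
    zz=P[...,2][:180];h,e=np.histogram(zz[(zz>-60)&(zz<250)],bins=620,range=(-60,250));zd=e[np.argmax(h)]+.25
    zd=np.median(zz[abs(zz-zd)<1.5])
    M=((P[...,2]-zd>5)&(P[...,2]-zd<12)).astype(np.uint8);M[200:]=0
    n,l,s,ce=cv2.connectedComponentsWithStats(M);out=[]
    for i in range(1,n):
        if s[i,4]>300:
            q=P[l==i];c,r=cv2.minEnclosingCircle(q[:,:2].astype(np.float32))
            print("seat px",ce[i].round(),"tool xy",np.round(c,1),"r",round(r,1),"floor-deck",(np.median(q[:,2])-zd).round(1))
    print("deck tool z",zd.round(2))
E
python3 - <<'E'
from ts import *
tseats(); inhand(23); inhand(23)
ps=[]
for i in range(4):
    ps.append(bot.get_state()["ee_pos"]);capture("top")
print(np.array(ps).round(1).tolist())
E
```

```text
seat px [400. 109.] tool xy [ 98.7 -77.6] r 36.6 floor-deck 9.2
seat px [285. 110.] tool xy [ 19.  -77.3] r 32.7 floor-deck 9.0
seat px [181. 111.] tool xy [-52.6 -76.9] r 28.7 floor-deck 8.9
seat px [ 89. 112.] tool xy [-116.8  -77. ] r 24.3 floor-deck 8.7
deck tool z 29.38
inhand n 945 topz@0 2.36 slope x,y [-0.001  0.001] centre(tool,raw) [ 0.08 -1.07] edge n 32
inhand n 951 topz@0 2.33 slope x,y [0.001 0.001] centre(tool,raw) [-0.02 -0.98] edge n 33
[[574.2, 50.3, 70.3], [574.1, 50.4, 70.1], [573.9, 50.4, 69.9], [573.8, 50.5, 69.8]]
```

Request:
{"op": "apply_moves", "data": {
  "deltas": [
    [0, -2, 10, 0],
    [0, 0, 9, 0],
    [0, 0, 2, 0],
    [0, 0, 2, 0],
    [0, 0, 1, 0],
    [0, 0, 1, 0],
    [0, 0, 0, 0],
    [0, 0, 0, 0]
  ]
}}

```text
clock: 18.8
ee_pos: [573.3, 52.7, 44.3]
eef_rot: [-3.135, -0.204, -0.0]
wrist_force: [-0.0, 0.6, -0.0]
gripper_width: 19.7
```

```bash
python3 - <<'E'
from ts import *
print(bot.get_state()["wrist_force"],bot.get_state()["ee_pos"])
inhand(23,"w10");
E
```

```text
[-0.007729    0.55294155 -0.0486594 ] [573.27907497  52.70434041  44.28354536]
inhand n 1307 topz@0 2.45 slope x,y [-0.002  0.034] centre(tool,raw) [ 0.31 -2.03] edge n 27
```

View pics/w10.png

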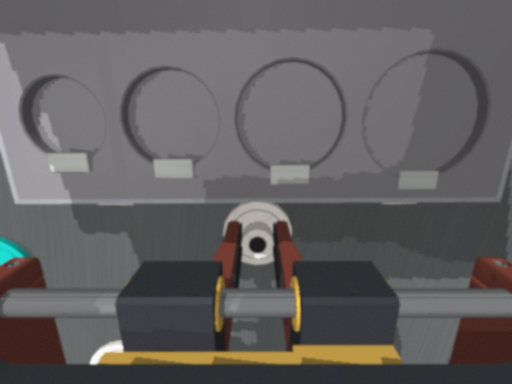

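The disc only grazes the wall, so I raise it, move 7 mm further over and press again.

Request:
{"op": "apply_moves", "data": {
  "deltas": [
    [0, 0, -7, 0],
    [0, 0, -7, 0],
    [0, -4, 0, 0],
    [0, -3, 0, 0],
    [0, 0, 5, 0],
    [0, 0, 4, 0],
    [0, 0, 2, 0],
    [0, 0, 0, 0],
    [0, 0, 0, 0]
  ]
}}

```text
clock: 19.75
ee_pos: [572.0, 59.6, 46.8]
eef_rot: [-3.135, -0.204, 0.001]
wrist_force: [-0.6, 0.5, -0.3]
gripper_width: 19.6
```

```bash
python3 - <<'E'
from ts import *
print(bot.get_state()["wrist_force"],bot.get_state()["ee_pos"])
inhand(23,"w11");tseats()
E
```

```text
[-0.63830612  0.54422255 -0.31766343] [572.00657771  59.62318857  46.80906852]
inhand n 700 topz@0 1.84 slope x,y [-0.083  0.087] centre(tool,raw) [-2.47 -2.5 ] edge n 24
seat px [419. 125.] tool xy [100.3 -67.7] r 36.8 floor-deck 9.0
seat px [290. 126.] tool xy [ 20.2 -67.5] r 32.7 floor-deck 9.0
seat px [175. 127.] tool xy [-51.7 -67. ] r 28.8 floor-deck 9.0
seat px [ 72. 128.] tool xy [-115.2  -67.1] r 24.4 floor-deck 8.9
deck tool z 6.2
```

View pics/w11.png

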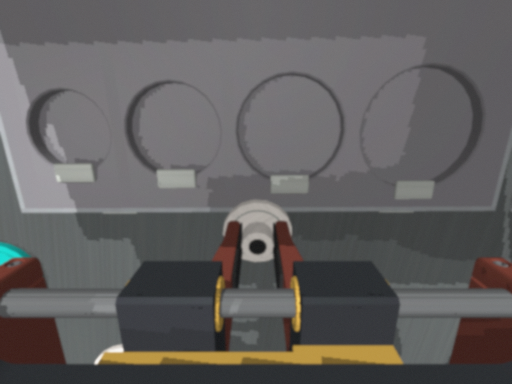

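```bash
sed -i 's/p.min(-1)>150)/p.min(-1)>165)\&(np.hypot(P[...,0],P[...,1])<R+5)/' h.py; python3 - <<'E'
from ts import *
inhand(23);inhand(23)
a=cv2.imread("pics/w11.png");cv2.imwrite("pics/w11c.png",cv2.resize(a[170:290,190:330],None,fx=4,fy=4,interpolation=cv2.INTER_CUBIC))
E
```

```text
inhand n 50 topz@0 1.56 slope x,y [0.048 0.106] centre(tool,raw) [0.81 1.09] edge n 3
inhand n 55 topz@0 1.61 slope x,y [0.034 0.107] centre(tool,raw) [0.02 0.74] edge n 5
```

View pics/w11c.png

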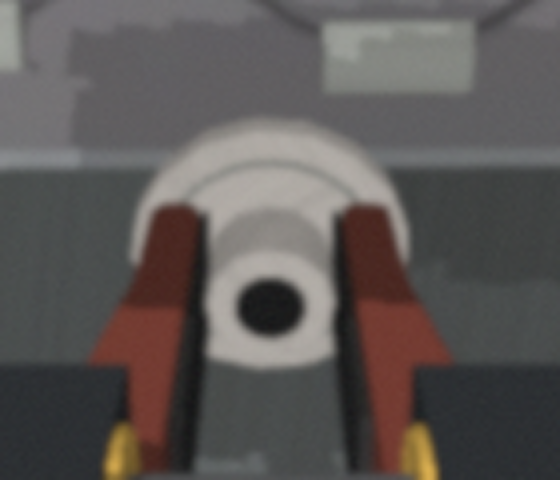

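```bash
sed -i 's/def inhand(R,tag=None,ret=False)/def inhand(R,tag=None,zmax=22,thr=120)/; s/(P\[...,2\]<22)&(p.min(-1)>165)/(P[...,2]<zmax)\&(p.min(-1)>thr)/' h.py; python3 - <<'E'
from ts import *
inhand(23,zmax=5.0);inhand(23,zmax=5.)
E
```

```text
inhand n 1014 topz@0 2.14 slope x,y [-0.002  0.113] centre(tool,raw) [-0.13 -2.2 ] edge n 33
inhand n 1027 topz@0 2.11 slope x,y [0.    0.111] centre(tool,raw) [-0.09 -2.16] edge n 33
```

Request:
{"op": "apply_moves", "data": {
  "deltas": [
    [0, 0, 1, 0],
    [0, 0, 1, 0],
    [0, 0, 0.5, 0],
    [0, 0, 0, 0],
    [0, 0, 0, 0]
  ]
}}

```text
clock: 20.55
ee_pos: [572.4, 59.5, 44.7]
eef_rot: [3.135, 0.204, 0.001]
wrist_force: [0.2, -1.9, 2.4]
gripper_width: 19.4
```

```bash
python3 - <<'E'
from ts import *
print(bot.get_state()["wrist_force"],bot.get_state()["ee_pos"])
inhand(23,zmax=3.0);inhand(23,"w12",zmax=3.)
E
```

```text
[ 0.20831455 -1.92562638  2.39582072] [572.44587305  59.51213955  44.73118498]
inhand n 908 topz@0 0.63 slope x,y [-0.003  0.12 ] centre(tool,raw) [-0.04 -2.  ] edge n 24
inhand n 909 topz@0 0.8 slope x,y [-0.004  0.132] centre(tool,raw) [-0.01 -2.  ] edge n 23
```

Disc slid in the pads instead of tilting fully, because the lever was too short. Its tilt of about 0.13 rad helps anyway. Set down about 6 mm behind the seat centre, it should tip front-down by its own weight, since its centre then lies ahead of the supporting rim. I go over seat46.

Request:
{"op": "apply_moves", "data": {
  "deltas": [
    [0, 0, -15, 0],
    [0, 0, -15, 0],
    [-20, -10, 0, 0],
    [-25, -15, 0, 0],
    [-25, -15, 0, 0],
    [-25, -15, 0, 0],
    [-20, -15.5, 0, 0],
    [0, 0, 0, 0],
    [0, 0, 0, 0],
    [0, 0, 0, 0]
  ]
}}

```text
clock: 21.65
ee_pos: [450.8, 114.7, 75.4]
eef_rot: [-3.135, -0.204, -0.004]
wrist_force: [0.1, -0.1, -0.1]
gripper_width: 19.6
```

```bash
cat >> ts.py <<'E'
def near(R,zmax_hand=6):
    "lip/seat under the held disc, from close"
    tseats("near");inhand(R,zmax=zmax_hand)
E
python3 - <<'E'
from ts import *
print(bot.get_state()["wrist_force"],bot.get_state()["ee_pos"])
inhand(23,"w13",zmax=15);inhand(23,zmax=15.);tseats()
E
```

```text
[ 0.1207904  -0.08774358 -0.07050412] [450.75830726 114.72715338  75.40747298]
nothing in hand 0
nothing in hand 0
deck tool z 74.13
```

View pics/w13.png

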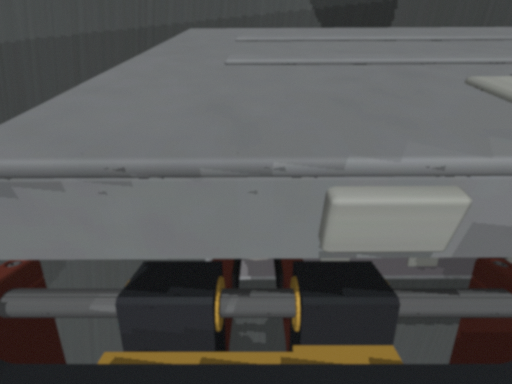

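The wrist camera is now behind the lid and blind here, as expected, so I use dead reckoning and force.

Request:
{"op": "apply_moves", "data": {
  "deltas": [
    [0, 0, 10, 0],
    [0, 0, 10, 0],
    [0, 0, 4, 0],
    [0, 0, 0, 0],
    [0, 0, 0, 0],
    [0, 0, 0, 0],
    [0, 0, 0, 0]
  ]
}}

```text
clock: 22.5
ee_pos: [449.3, 114.7, 50.8]
eef_rot: [-3.135, -0.204, -0.001]
wrist_force: [0.8, 0.3, -0.4]
gripper_width: 19.4
```

```bash
python3 - <<'E'
from ts import *
ps=[]
for i in range(4): ps.append(bot.get_state()["ee_pos"]);p,d=capture("top")
print(np.array(ps).round(1).tolist(),bot.get_state()["wrist_force"]); save("t13",p)
p,d=capture("scene");save("s13",p)
c=casef(np.mean(ps,0));print("casef tcp",c)
a=cv2.imread("pics/s13.png");cv2.imwrite("pics/s13c.png",cv2.resize(a[110:220,200:340],None,fx=5,fy=5,interpolation=cv2.INTER_CUBIC))
E
```

```text
[[449.3, 114.7, 50.8], [449.3, 114.7, 50.9], [449.2, 114.7, 50.8], [449.2, 114.7, 50.9]] [-0.22585848  0.07520466  0.10262764]
casef tcp [-113.53822642  -26.84795837   50.84706632]
```

View pics/s13c.png

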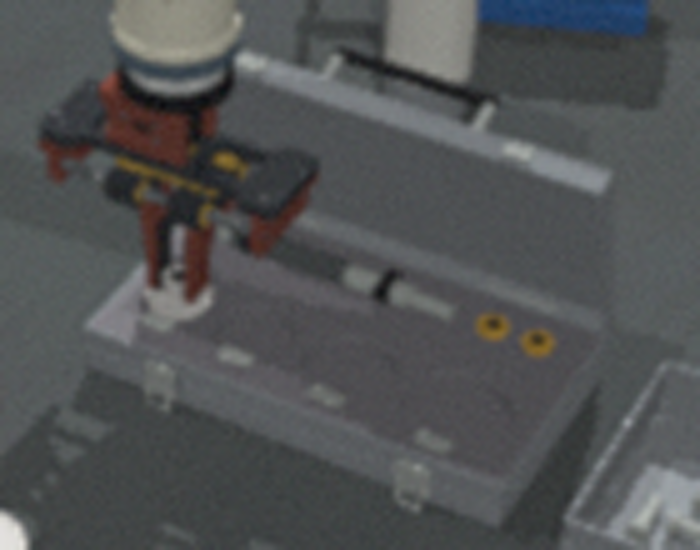

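Request:
{"op": "apply_moves", "data": {
  "deltas": [
    [0, 0, 1.5, 0],
    [0, 0, 1, 0],
    [0, 0, 0.5, 0],
    [0, 0, 0, 0],
    [0, 0, 0, 0]
  ]
}}

```text
clock: 23.25
ee_pos: [449.1, 114.6, 47.6]
eef_rot: [-3.135, -0.204, 0.0]
wrist_force: [-0.1, -0.7, -0.6]
gripper_width: 19.7
```

```bash
python3 - <<'E'
from ts import *
for i in range(3): s=bot.get_state();print(s["ee_pos"].round(1),s["wrist_force"].round(2),s["ft_torque"].round(3));capture("top")
E
```

```text
[449.1 114.6  47.6] [-0.08 -0.73 -0.56] [-0.006 -0.086  0.02 ]
[449.1 114.7  47.6] [-0.66 -0.41 -0.53] [-0.031 -0.057 -0.019]
[449.1 114.6  47.6] [-0.11 -0.59 -0.25] [-0.057 -0.071 -0.021]
```

Request:
{"op": "apply_moves", "data": {
  "deltas": [
    [0, 0, 0.7, 0],
    [0, 0, 0, 0],
    [0, 0, 0, 0]
  ]
}}

```text
clock: 23.7
ee_pos: [449.2, 114.7, 47.0]
eef_rot: [-3.135, -0.204, -0.0]
wrist_force: [0.0, 0.4, 1.8]
gripper_width: 19.6
```

```bash
python3 - <<'E'
from ts import *
for i in range(3): s=bot.get_state();print(s["ee_pos"].round(1),s["wrist_force"].round(2),s["ft_torque"].round(3));capture("top")
E
```

```text
[449.2 114.7  47. ] [0.01 0.38 1.77] [-0.058 -0.085 -0.017]
[449.2 114.7  47. ] [0.39 0.32 1.63] [-0.087 -0.075 -0.028]
[449.2 114.7  47. ] [-0.13  0.14  1.95] [-0.059 -0.036 -0.024]
```

Request:
{"op": "apply_moves", "data": {
  "deltas": [
    [0, 0, 0.7, 0],
    [0, 0, 0, 0],
    [0, 0, 0, 0]
  ]
}}

```text
clock: 24.15
ee_pos: [449.3, 114.7, 46.4]
eef_rot: [-3.135, -0.204, -0.001]
wrist_force: [-0.3, -0.3, 5.2]
gripper_width: 19.5
```

```bash
python3 - <<'E'
from ts import *
for i in range(3): s=bot.get_state();print(s["ee_pos"].round(1),s["wrist_force"].round(2),s["ft_torque"].round(3));capture("top")
E
```

```text
[449.3 114.7  46.4] [-0.29 -0.27  5.2 ] [-0.109  0.017 -0.041]
[449.3 114.6  46.4] [-0.75 -0.65  5.59] [-0.224  0.001 -0.011]
[449.3 114.7  46.4] [ 0.48 -0.5   5.96] [-0.16   0.027  0.008]
```

Request:
{"op": "apply_moves", "data": {
  "deltas": [
    [0, 0, 0, 0],
    [0, 0, 0, 0],
    [0, 0, 0, 0],
    [0, 0, -10, 0],
    [0, 0, -15, 0],
    [0, 0, -15, 0],
    [0, 20, 0, 0],
    [0, 30, 0, 0],
    [0, 30, 0, 0],
    [0, 0, 0, 0],
    [0, 0, 0, 0]
  ],
  "claw": 32
}}

```text
clock: 25.4
ee_pos: [459.2, 35.0, 86.5]
eef_rot: [-3.135, -0.201, 0.0]
wrist_force: [-0.2, 1.2, -0.1]
gripper_width: 32.2
```

```bash
python3 - <<'E'
from ts import *
print(bot.get_state()["ee_pos"]);tseats("w14")
E
```

```text
[459.22658702  35.04901787  86.50822626]
seat px [439. 110.] tool xy [136.8 -77.6] r 32.4 floor-deck 9.0
seat px [343. 111.] tool xy [ 64.6 -77.1] r 28.6 floor-deck 8.9
seat px [506. 122.] tool xy [195.5 -70.8] r 25.2 floor-deck 9.0
seat px [266. 130.] tool xy [  1.1 -76.8] r 24.6 floor-deck 8.9
deck tool z 45.82
```

View pics/w14.png

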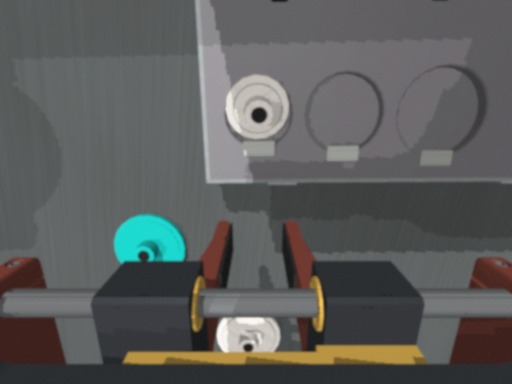

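```bash
cat >> ts.py <<'E'
def placed(R,c0,tag=None,thr=140,zd=None):
    "fit flange plane/circle of a disc lying at tool xy c0"
    p,P=toolcloud(tag=tag)
    zz=P[...,2][:180];h,e=np.histogram(zz[(zz>-60)&(zz<250)],bins=620,range=(-60,250));zd=e[np.argmax(h)]+.25
    zd=np.median(zz[abs(zz-zd)<1.5])
    r=np.hypot(P[...,0]-c0[0],P[...,1]-c0[1])
    M=(r<R+6)&(p.min(-1)>thr)&(P[...,2]<zd+8)&(P[...,2]>zd-25)
    # exclude lip colour (greenish grey, lower)
    q=P[M];rr=r[M]
    f=q[(rr>11)&(q[:,2]>zd-10)]
    a=least_squares(lambda a:f[:,2]-(a[0]+a[1]*(f[:,0]-c0[0])+a[2]*(f[:,1]-c0[1])),[zd,0,0],loss="soft_l1",f_scale=.5).x
    ok=abs(f[:,2]-(a[0]+a[1]*(f[:,0]-c0[0])+a[2]*(f[:,1]-c0[1])))<1
    g=f[ok];c,rad=cv2.minEnclosingCircle(g[:,:2].astype(np.float32))
    print("flange n",len(g),"top rel deck at c0 (up +)",(zd-a[0]).round(2),"slopes",(-a[1:]).round(3),"circle",np.round(c,1),round(rad,1))
    hb=q[(q[:,2]<a[0]-9)];print(" hub top mean",hb.mean(0).round(1) if len(hb) else None,"zrel",(zd-hb[:,2].min()).round(1) if len(hb) else None)
E
python3 - <<'E'
from ts import *
placed(23,[0,-83])
a=cv2.imread("pics/w14.png");cv2.imwrite("pics/w14c.png",cv2.resize(a[50:190,200:340],None,fx=4,fy=4,interpolation=cv2.INTER_CUBIC))
E
```

```text
flange n 1485 top rel deck at c0 (up +) 4.06 slopes [-0.038 -0.258] circle [ -1.9 -78.9] 24.9
 hub top mean [  1.  -77.7  29.1] zrel 20.4
```

View pics/w14c.png

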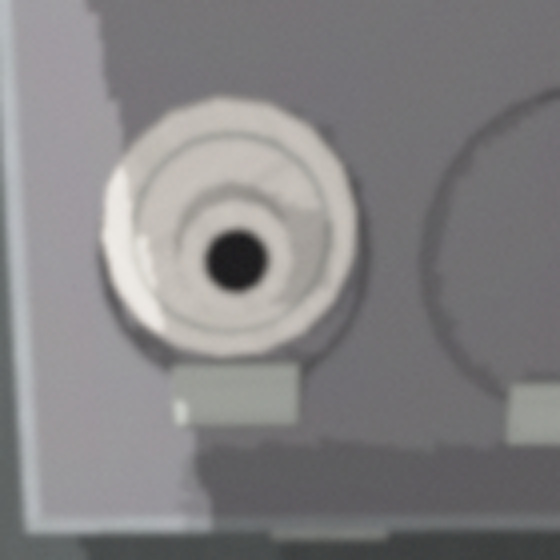

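The disc has tipped front-down (slope about 0.26) just behind the lip. I regrip the hub lightly, slide it forward about 6.5 mm under the lip, then lower.

Request:
{"op": "apply_moves", "data": {
  "deltas": [
    [0, -20, 0, 0],
    [0, -30, 0, 0],
    [0, -29.5, 0, 0],
    [0, 0, -1, 0],
    [0, 0, 15, 0],
    [0, 0, 15, 0],
    [0, 0, 8, 0],
    [0, 0, 0, 0],
    [0, 0, 0, 0]
  ]
}}

```text
clock: 26.4
ee_pos: [449.1, 114.1, 49.3]
eef_rot: [3.135, 0.204, -0.0]
wrist_force: [-0.2, 0.6, 0.7]
gripper_width: 32.0
```

Request:
{"op": "apply_moves", "data": {
  "deltas": [
    [0, 0, 0, 0],
    [0, 0, 0, 0],
    [0, 0, 0, 0],
    [0, 0, 0, 0]
  ],
  "claw": 0,
  "newtons": 4
}}

```text
clock: 26.8
ee_pos: [449.5, 114.2, 49.6]
eef_rot: [-3.135, -0.204, -0.001]
wrist_force: [0.2, -0.3, 0.3]
gripper_width: 19.7
```

Request:
{"op": "apply_moves", "data": {
  "deltas": [
    [0, 1, 0, 0],
    [0, 1, 0.3, 0],
    [0, 1, 0.3, 0],
    [0, 1, 0.4, 0],
    [0, 1, 0.5, 0],
    [0, 1, 0.5, 0],
    [0, 0.5, 0, 0],
    [0, 0, 0, 0]
  ]
}}

```text
clock: 27.6
ee_pos: [450.6, 107.9, 47.4]
eef_rot: [-3.135, -0.204, -0.002]
wrist_force: [2.0, 4.5, 2.3]
gripper_width: 19.9
```

Request:
{"op": "apply_moves", "data": {
  "deltas": [
    [0, 0, 1, 0],
    [0, 0, 1, 0],
    [0, 0, 1, 0],
    [0, 0, 1, 0],
    [0, 0, 0.5, 0],
    [0, 0, 0, 0]
  ]
}}

```text
clock: 28.2
ee_pos: [449.9, 107.5, 42.6]
eef_rot: [3.135, 0.204, -0.0]
wrist_force: [1.2, 2.0, 2.1]
gripper_width: 20.0
```

```bash
python3 - <<'E'
from ts import *
for i in range(2): s=bot.get_state();print(s["ee_pos"].round(1),s["wrist_force"].round(2),s["ft_torque"].round(3));p,d=capture("scene")
save("s15",p);a=cv2.imread("pics/s15.png");cv2.imwrite("pics/s15c.png",cv2.resize(a[110:220,200:340],None,fx=5,fy=5,interpolation=cv2.INTER_CUBIC))
E
```

```text
[449.9 107.5  42.6] [1.24 2.01 2.1 ] [ 0.261 -0.387  0.007]
[449.9 107.5  42.6] [1.33 2.67 1.76] [ 0.26  -0.323 -0.001]
```

View pics/s15c.png

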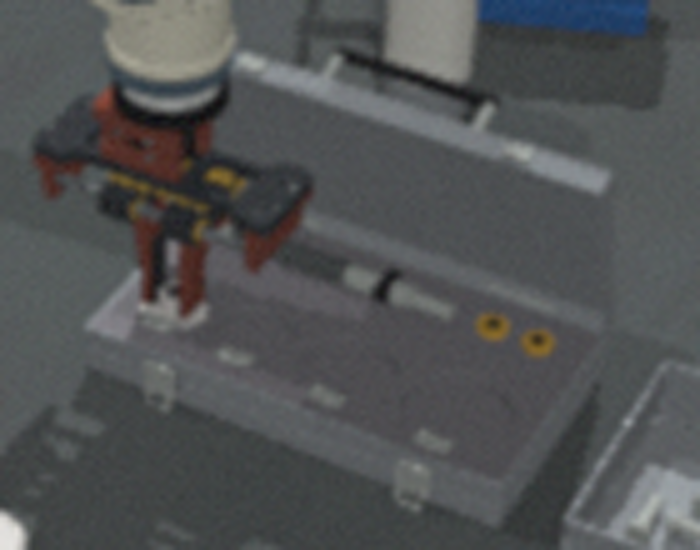

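Request:
{"op": "apply_moves", "data": {
  "deltas": [
    [0, 0, 0, 0],
    [0, 0, 0, 0],
    [0, 0, 0, 0],
    [0, 0, -10, 0],
    [0, 0, -15, 0],
    [0, 0, -15, 0],
    [0, 20, 0, 0],
    [0, 30, 0, 0],
    [0, 25, 0, 0],
    [0, 0, 0, 0],
    [0, 0, 0, 0]
  ],
  "claw": 32
}}

```text
clock: 29.4
ee_pos: [459.7, 33.1, 83.2]
eef_rot: [-3.135, -0.201, -0.0]
wrist_force: [-0.0, 0.3, 0.9]
gripper_width: 31.8
```

```bash
python3 - <<'E'
from ts import *
print(bot.get_state()["ee_pos"]);tseats("w16");placed(23,[0,-75])
a=cv2.imread("pics/w16.png");cv2.imwrite("pics/w16c.png",cv2.resize(a[30:190,180:360],None,fx=4,fy=4,interpolation=cv2.INTER_CUBIC))
E
```

```text
[459.73305737  33.14306536  83.17210327]
seat px [443. 107.] tool xy [136.8 -79.5] r 32.5 floor-deck 9.0
seat px [345. 108.] tool xy [ 64.4 -79.1] r 28.5 floor-deck 9.0
seat px [268.  95.] tool xy [  0.9 -78.8] r 24.6 floor-deck 8.8
seat px [508. 121.] tool xy [191.7 -72. ] r 20.7 floor-deck 9.1
deck tool z 42.47
flange n 1580 top rel deck at c0 (up +) -1.83 slopes [-0.024  0.07 ] circle [ -2.7 -73.9] 26.8
 hub top mean [  0.2 -77.3  31.4] zrel 13.3
```

View pics/w16c.png

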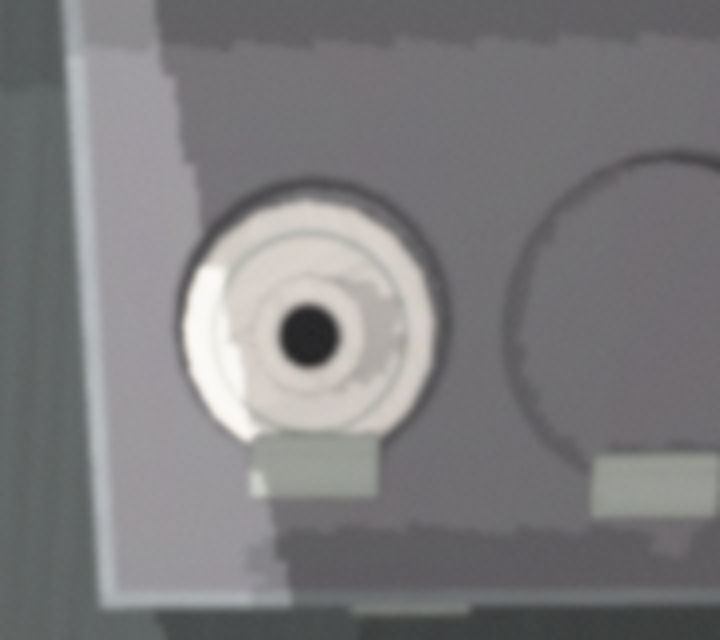

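```bash
python3 - <<'E'
import re
s=open("ts.py").read()
s=s.replace("f=q[(rr>11)&(q[:,2]>zd-10)]","f=q[(rr>11)&(q[:,2]>zd-10)&((q[:,1]<c0[1]+R-7)|(lip==0))]").replace("zd=None):\n    \"fit","lip=0):\n    \"fit")
s=s.replace("hb=q[(q[:,2]<a[0]-9)]","hb=q[(q[:,2]<a[0]-11)]")
open("ts.py","w").write(s)
E
python3 - <<'E'
from ts import *
placed(23,[0,-77.5],lip=1)
discs()
E
```

```text
flange n 1645 top rel deck at c0 (up +) -2.43 slopes [-0.026  0.008] circle [ -3.3 -77.7] 26.1
 hub top mean [  0.2 -76.8  31.3] zrel 13.7
[147. 240.] 2827 [360.1 -28.2] 35.1 zmax 23.6 hub [360.7 -25.9] rgb [ 29. 198. 189.]
[248. 334.] 2056 [ 469.4 -122.7] 34.9 zmax 22.7 hub [ 469.3 -119.4] rgb [200. 196. 189.]
```

The 46 disc is seated: hub 11 mm above deck, slopes near 0, under its lip. Next is the 70 disc.

```bash
python3 - <<'E'
from ts import *
go([468.6,-123.4,90],.13)
E
```

```text
yaw 0.131 twist 0.001 j6 -0.08 shift after twist [-11.43 157.32  -7.22] tilt z [-1.e-04  1.e-04 -1.e+00] pos [459.5  34.1  82.8] F [-0.2 -1.2 -0.1] w 32.1 t 29.6
```

Request:
{"op": "apply_moves", "data": {
  "deltas": [
    [-1, 17, -4, 0],
    [-2, 28, -3, 0],
    [-2, 28, 0, 0],
    [-2, 28, 0, 0],
    [-2, 28, 0, 0],
    [-2, 28, 0, 0],
    [0, 0, 0, 0],
    [0, 0, 0, 0],
    [0, 0, 0, 0]
  ],
  "claw": 44,
  "newtons": 6
}}

```text
clock: 30.5
ee_pos: [468.8, -122.7, 89.6]
eef_rot: [-3.134, -0.205, 0.001]
wrist_force: [0.3, 1.2, -0.4]
gripper_width: 43.7
```

```bash
python3 - <<'E'
from ts import *
go([468.6,-123.4,10.5],.13)
discs(tag="w17")
def m(): 
    p,P=toolcloud();r=np.hypot(P[...,0],P[...,1]);zb=np.percentile(P[...,2][r<150],90)
    M=(p.min(-1)>170)&(abs(P[...,0])<50)&(abs(P[...,1])<55)&(P[...,2]>30);M[260:]=0
    q=P[M];print("tool circle",cv2.minEnclosingCircle(q[:,:2].astype(np.float32)),np.median(q[:,2]))
    h=q[q[:,2]<np.median(q[:,2])-10];print("hub",h.mean(0) if len(h) else 0)
m()
E
```

```text
yaw 0.1309 twist 0.0009 j6 -0.41 shift after twist [-0.26  0.73 79.06] tilt z [-7.e-04  4.e-04 -1.e+00] pos [ 468.8 -122.7   89.6] F [ 0.3  1.2 -0.4] w 43.7 t 30.5
[143.  73.] 5954 [360.3 -28.6] 35.0 zmax 23.1 hub [361.1 -28.8] rgb [ 36. 202. 193.]
[258. 197.] 4051 [ 469.8 -123.1] 34.9 zmax 23.0 hub [ 469.7 -122.5] rgb [232. 229. 225.]
[325. 251.] 75 [ 540.8 -168. ] 9.6 zmax 17.1 hub [ 545.  -171.6] rgb [139. 140. 135.]
[451. 324.] 221 [ 686.2 -235.3] 19.0 zmax 22.6 hub [ 682.9 -227.4] rgb [ 38. 141. 136.]
tool circle ((0.3298649787902832, 2.3268723487854004), 36.423194885253906) 82.45604660484969
hub [ 0.84434264 -0.25775749 69.09034461]
```

View pics/w17.png

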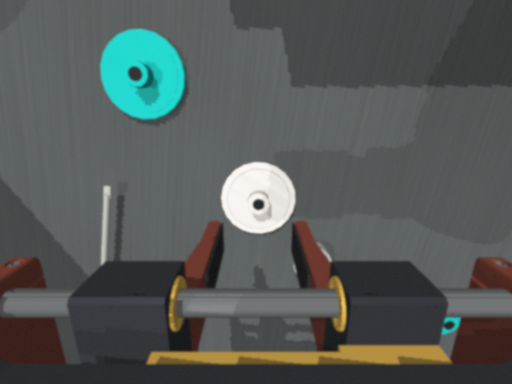

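The 70 mm silver disc at (258,197) is between the fingers and the bearing is clear at (325,251). Picking it.

Request:
{"op": "apply_moves", "data": {
  "deltas": [
    [0, 0.5, 25, 0],
    [0, 0, 30, 0],
    [0, 0, 15, 0],
    [0, 0, 9, 0],
    [0, 0, 0, 0],
    [0, 0, 0, 0]
  ]
}}

```text
clock: 31.2
ee_pos: [469.5, -124.0, 11.1]
eef_rot: [3.135, 0.205, 0.0]
wrist_force: [-0.4, 0.3, 0.1]
gripper_width: 44.0
```

Request:
{"op": "apply_moves", "data": {
  "deltas": [
    [0, 0, 0, 0],
    [0, 0, 0, 0],
    [0, 0, 0, 0],
    [0, 0, 0, 0],
    [0, 0, 0, 0],
    [0, 0, 0, 0]
  ],
  "claw": 0,
  "newtons": 8
}}

```text
clock: 31.8
ee_pos: [469.5, -124.4, 11.1]
eef_rot: [3.135, 0.204, 0.001]
wrist_force: [-0.7, 0.1, 6.4]
gripper_width: 19.5
```

Request:
{"op": "apply_moves", "data": {
  "deltas": [
    [0, 0, -15, 0],
    [0, 0, -25, 0],
    [0, 0, -25, 0],
    [0, 0, -10, 0],
    [0, 0, 0, 0],
    [0, 0, 0, 0]
  ]
}}

```text
clock: 32.4
ee_pos: [468.9, -124.2, 85.2]
eef_rot: [-3.135, -0.204, 0.001]
wrist_force: [-0.5, 0.1, -0.4]
gripper_width: 19.4
```

```bash
python3 - <<'E'
from ts import *
inhand(35,"w18",thr=150)
gc(99.5,-106,85)
discs("top")
E
```

```text
inhand n 4487 topz@0 4.16 slope x,y [ 0.002 -0.001] centre(tool,raw) [ 0.05 -1.08] edge n 38
yaw 0.13 twist -0.0 j6 -0.41 shift after twist [ 224.88 -160.11   -0.41] tilt z [-1.4e-03  4.0e-04 -1.0e+00] pos [ 468.5 -124.1   84.8] F [-0.4  0.4 -0.4] w 19.3 t 32.45
[307. 164.] 121 [ 681.1 -231. ] 26.8 zmax 23.5 hub [ 682.6 -231.2] rgb [ 82. 171. 168.]
[255. 251.] 191 [362.5 -26. ] 35.8 zmax 23.3 hub [361.3 -31. ] rgb [ 91. 177. 174.]
[333. 259.] 101 [ 320.9 -300.6] 30.5 zmax 27.5 hub [ 322.5 -303.6] rgb [144.  55.  53.]
```

Request:
{"op": "apply_moves", "data": {
  "deltas": [
    [12, -10, 0, 0],
    [30, -20, 0, 0],
    [30, -21, 0, 0],
    [30, -21, 0, 0],
    [30, -21, 0, 0],
    [30, -21, 0, 0],
    [30, -21, 0, 0],
    [25, -20, 0, 0],
    [8, -5, 0, 0],
    [0, 0, 0, 0],
    [0, 0, 0, 0],
    [0, 0, 0, 0]
  ]
}}

```text
clock: 33.7
ee_pos: [670.3, 62.6, 85.3]
eef_rot: [3.135, 0.203, -0.003]
wrist_force: [0.3, 0.4, -0.7]
gripper_width: 19.8
```

```bash
python3 - <<'E'
from ts import *
print(bot.get_state()["ee_pos"])
tseats("w19");inhand(35,thr=150);inhand(35,thr=150)
p,d=capture("top");save("t19",p)
E
```

```text
[670.2860423   62.63292584  85.25261669]
seat px [397.  93.] tool xy [104.  -82.2] r 70.0 floor-deck 8.5
seat px [259. 109.] tool xy [  1.3 -77.7] r 36.6 floor-deck 8.9
seat px [152. 110.] tool xy [-78.4 -77.5] r 32.6 floor-deck 9.0
seat px [ 56. 111.] tool xy [-150.6  -77.3] r 28.3 floor-deck 9.0
deck tool z 44.64
inhand n 4319 topz@0 4.2 slope x,y [0.001 0.   ] centre(tool,raw) [-0.04 -0.79] edge n 38
inhand n 4307 topz@0 4.22 slope x,y [0.001 0.002] centre(tool,raw) [-0.01 -0.68] edge n 38
```

View pics/w19.png

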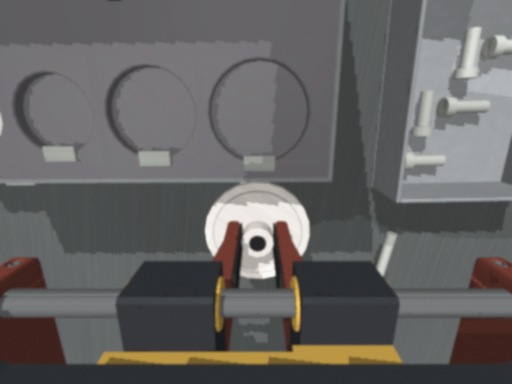

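View pics/t19.png

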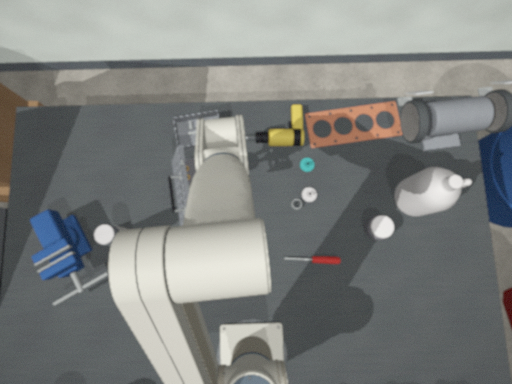

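The top view shows disc54 has been knocked to (309,195), beside the bearing; I'll handle that next. The 70 disc goes over its seat now: shift x +1.2, y −83.2.

Request:
{"op": "apply_moves", "data": {
  "deltas": [
    [1.2, -13.2, 0, 0],
    [0, -20, 0, 0],
    [0, -20, 0, 0],
    [0, -20, 0, 0],
    [0, -10, 0, 0],
    [0, 0, 0, 0],
    [0, 0, 10, 0],
    [0, 0, 10, 0],
    [0, 0, 8, 0],
    [0, 0, 2, 0],
    [0, 0, 0, 0],
    [0, 0, 0, 0],
    [0, 0, 0, 0]
  ]
}}

```text
clock: 35.2
ee_pos: [662.3, 146.1, 56.1]
eef_rot: [-3.135, -0.204, -0.001]
wrist_force: [0.1, 0.3, -1.1]
gripper_width: 19.4
```

Request:
{"op": "apply_moves", "data": {
  "deltas": [
    [0, 0, 1, 0],
    [0, 0, 1, 0],
    [0, 0, 1, 0],
    [0, 0, 0, 0],
    [0, 0, 0, 0]
  ]
}}

```text
clock: 35.7
ee_pos: [662.0, 146.3, 52.7]
eef_rot: [-3.135, -0.204, 0.0]
wrist_force: [-0.7, -0.6, -0.1]
gripper_width: 19.7
```

```bash
cat > st.py <<'E'
from ts import *
for i in range(2): s=bot.get_state();print(s["ee_pos"].round(1),s["wrist_force"].round(2),s["ft_torque"].round(3),s["gripper_width"].round(1));capture("top")
E
python3 st.py
```

```text
Traceback (most recent call last):
  File "st.py", line 2, in <module>
    for i in range(2): s=bot.get_state();print(s["ee_pos"].round(1),s["wrist_force"].round(2),s["ft_torque"].round(3),s["gripper_width"].round(1));capture("top")
                                                                                                                      ^^^^^^^^^^^^^^^^^^^^^^^^
AttributeError: 'float' object has no attribute 'round'
```

Readings show the arm hadn't settled when I measured, so I correct by x −1.4, y +0.8.

Request:
{"op": "apply_moves", "data": {
  "deltas": [
    [-1.4, 0.8, 0, 0],
    [0, 0, 0, 0],
    [0, 0, 0, 0],
    [0, 0, 0, 0]
  ]
}}

```text
clock: 36.1
ee_pos: [660.7, 145.2, 52.7]
eef_rot: [-3.135, -0.204, -0.0]
wrist_force: [0.6, -0.7, -0.6]
gripper_width: 19.4
```

Request:
{"op": "apply_moves", "data": {
  "deltas": [
    [0, 0, 0.7, 0],
    [0, 0, 0.7, 0],
    [0, 0, 0, 0],
    [0, 0, 0, 0]
  ]
}}

```text
clock: 36.5
ee_pos: [660.7, 145.2, 51.3]
eef_rot: [3.135, 0.204, 0.0]
wrist_force: [-0.3, -0.0, -1.1]
gripper_width: 19.8
```

```bash
sed -i 's/s\["gripper_width"\].round(1)/s["gripper_width"]/' st.py; python3 st.py
```

```text
[660.7 145.2  51.3] [-0.35 -0.04 -1.14] [-0.023 -0.117 -0.029] 19.842699907655582
[660.6 145.2  51.3] [-0.93  0.47 -0.51] [-0.002 -0.099 -0.023] 19.435271331228712
```

Request:
{"op": "apply_moves", "data": {
  "deltas": [
    [0, 0, 0.7, 0],
    [0, 0, 0, 0],
    [0, 0, 0, 0]
  ]
}}

```text
clock: 36.9
ee_pos: [660.8, 145.1, 50.9]
eef_rot: [3.135, 0.204, 0.0]
wrist_force: [-0.6, -1.3, 2.8]
gripper_width: 19.4
```

```bash
python3 st.py
```

```text
[660.8 145.1  50.9] [-0.61 -1.26  2.8 ] [-0.251 -0.04   0.03 ] 19.41192638401514
[660.8 145.1  50.9] [-0.93 -1.24  1.99] [-0.335 -0.001 -0.051] 19.81823934111356
```

Contact. Release, lift, back off and look.

Request:
{"op": "apply_moves", "data": {
  "deltas": [
    [0, 0, 0, 0],
    [0, 0, 0, 0],
    [0, 0, 0, 0],
    [0, 0, -10, 0],
    [0, 0, -12, 0],
    [0, 0, -12, 0],
    [0, 20, 0, 0],
    [0, 30, 0, 0],
    [0, 30, 0, 0],
    [0, 0, 0, 0],
    [0, 0, 0, 0],
    [0, 0, 0, 0],
    [0, 0, 0, 0],
    [0, 0, 0, 0]
  ],
  "claw": 32
}}

```text
clock: 38.4
ee_pos: [670.9, 66.7, 84.6]
eef_rot: [-3.135, -0.206, 0.0]
wrist_force: [0.2, -0.3, 1.1]
gripper_width: 32.0
```

```bash
python3 - <<'E'
from ts import *
print(bot.get_state()["ee_pos"]);tseats("w20");placed(35,[0,-83],lip=1)
a=cv2.imread("pics/w20.png");cv2.imwrite("pics/w20c.png",cv2.resize(a[20:190,170:370],None,fx=3.5,fy=3.5,interpolation=cv2.INTER_CUBIC))
print(bot.get_state()["ee_pos"])
E
```

```text
[670.94992985  66.68818952  84.60527707]
seat px [396.  96.] tool xy [103.2 -80.3] r 71.8 floor-deck 8.4
seat px [151. 116.] tool xy [-79.4 -73.6] r 32.5 floor-deck 9.0
seat px [ 55. 116.] tool xy [-151.7  -73.6] r 28.3 floor-deck 8.9
seat px [257. 149.] tool xy [  0.3 -73.1] r 36.6 floor-deck 8.9
seat px [457. 196.] tool xy [163.1 -11.7] r 48.1 floor-deck 8.6
deck tool z 43.83
flange n 4679 top rel deck at c0 (up +) 5.09 slopes [ 0.001 -0.201] circle [  0.3 -79.2] 34.5
 hub top mean [  0.4 -78.1  25.9] zrel 20.4
[670.96184048  66.55984271  84.56322319]
```

View pics/w20c.png

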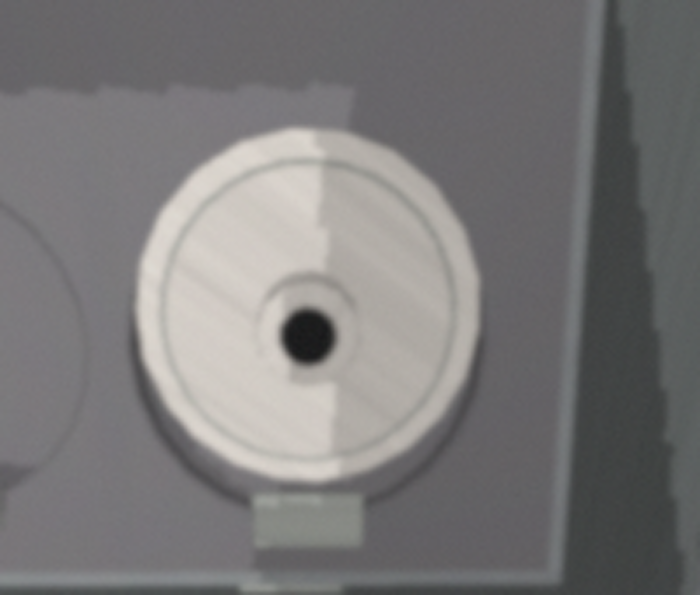

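The 70 disc tipped front-down (0.20) and is centred in x. Regrip, forward 5.5 mm, then down.

Request:
{"op": "apply_moves", "data": {
  "deltas": [
    [0.3, -20, 0, 0],
    [0, -30, 0, 0],
    [0, -28, 0, 0],
    [0, 0, 0, 0],
    [0, 0, 15, 0],
    [0, 0, 15, 0],
    [0, 0, 5, 0],
    [0, 0, 0, 0],
    [0, 0, 0, 0],
    [0, 0, 0, 0]
  ]
}}

```text
clock: 39.5
ee_pos: [661.7, 142.9, 50.0]
eef_rot: [-3.135, -0.203, -0.001]
wrist_force: [-0.6, 0.1, 0.4]
gripper_width: 31.9
```

Request:
{"op": "apply_moves", "data": {
  "deltas": [
    [0, 0, 0, 0],
    [0, 0, 0, 0],
    [0, 0, 0, 0],
    [0, 0, 0, 0]
  ],
  "claw": 0,
  "newtons": 4
}}

```text
clock: 39.9
ee_pos: [661.5, 143.3, 49.9]
eef_rot: [-3.135, -0.204, -0.001]
wrist_force: [0.3, -0.5, 1.3]
gripper_width: 19.7
```

Request:
{"op": "apply_moves", "data": {
  "deltas": [
    [0, 1, 0, 0],
    [0, 1, 0.3, 0],
    [0, 1, 0.3, 0],
    [0, 1, 0.4, 0],
    [0, 1, 0.5, 0],
    [0, 0.5, 0.5, 0],
    [0, 0, 0, 0]
  ]
}}

```text
clock: 40.6
ee_pos: [661.9, 137.7, 47.5]
eef_rot: [3.135, 0.204, -0.0]
wrist_force: [-0.6, 0.3, 0.5]
gripper_width: 19.8
```

Request:
{"op": "apply_moves", "data": {
  "deltas": [
    [0, 0, 1, 0],
    [0, 0, 1, 0],
    [0, 0, 1, 0],
    [0, 0, 1, 0],
    [0, 0, 1, 0],
    [0, 0, 0, 0],
    [0, 0, 0, 0]
  ]
}}

```text
clock: 41.3
ee_pos: [662.0, 138.0, 42.9]
eef_rot: [-3.135, -0.204, -0.0]
wrist_force: [-1.7, 1.9, 3.3]
gripper_width: 19.9
```

```bash
python3 st.py
```

```text
[662.  138.   42.9] [-1.69  1.91  3.33] [0.197 0.164 0.077] 19.874756797907594
[662.  138.   42.9] [-1.35  1.77  4.26] [0.258 0.241 0.037] 19.93006238640632
```

Request:
{"op": "apply_moves", "data": {
  "deltas": [
    [0, 0, 0, 0],
    [0, 0, 0, 0],
    [0, 0, 0, 0],
    [0, 0, -10, 0],
    [0, 0, -15, 0],
    [0, 0, -15, 0],
    [0, 20, 0, 0],
    [0, 30, 0, 0],
    [0, 25, 0, 0],
    [0, 0, 0, 0],
    [0, 0, 0, 0],
    [0, 0, 0, 0],
    [0, 0, 0, 0]
  ],
  "claw": 32
}}

```text
clock: 42.7
ee_pos: [671.6, 64.2, 82.6]
eef_rot: [-3.135, -0.206, 0.0]
wrist_force: [0.1, -0.3, 0.2]
gripper_width: 32.2
```

```bash
python3 - <<'E'
from ts import *
print(bot.get_state()["ee_pos"]);tseats("w21");placed(35,[0,-74],lip=1)
a=cv2.imread("pics/w21.png");cv2.imwrite("pics/w21c.png",cv2.resize(a[20:190,170:370],None,fx=3.5,fy=3.5,interpolation=cv2.INTER_CUBIC))
p,d=capture("top");save("t21",p)
E
```

```text
[671.56117887  64.2334394   82.64944898]
seat px [397.  95.] tool xy [103.1 -80.9] r 70.2 floor-deck 8.5
seat px [252.  85.] tool xy [ -0.  -76.3] r 36.6 floor-deck 8.7
seat px [149. 112.] tool xy [-79.9 -76.2] r 32.6 floor-deck 9.0
seat px [ 52. 113.] tool xy [-151.9  -76.2] r 28.3 floor-deck 8.9
deck tool z 41.88
flange n 5211 top rel deck at c0 (up +) -2.58 slopes [0.001 0.001] circle [  0.2 -74.8] 34.6
 hub top mean [  0.3 -75.   30.9] zrel 12.7
```

View pics/w21c.png

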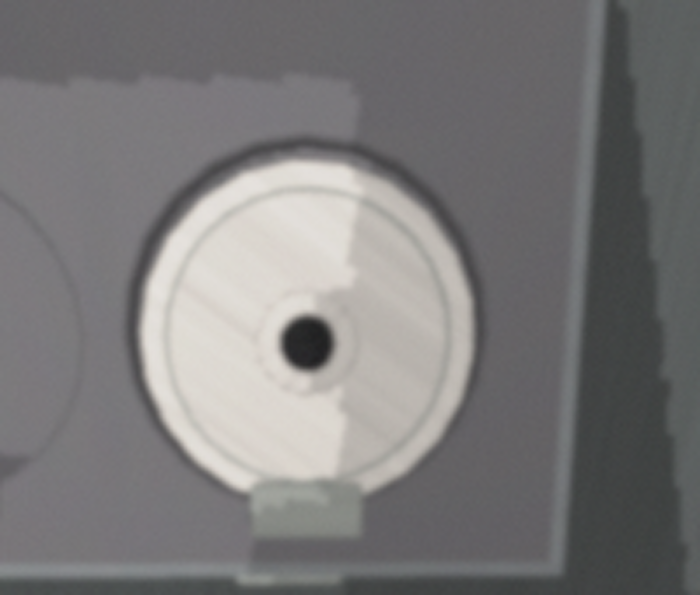

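The 70 disc is flat under its lip (flange 2.6 mm below deck, slopes 0.001). Now I locate the moved disc54.

```bash
python3 - <<'E'
from ts import *
discs("top")
go([570,-225,130],.13)
E
```

```text
[307. 164.] 120 [ 679.5 -234.3] 30.8 zmax 24.3 hub [ 682.3 -232. ] rgb [ 83. 171. 168.]
[310. 195.] 132 [ 563.5 -232.8] 27.2 zmax 24.8 hub [ 566.8 -233.7] rgb [204. 202. 201.]
[297. 203.] 65 [ 534.3 -181.6] 23.9 zmax 19.3 hub [ 532.1 -179.6] rgb [124. 127. 127.]
yaw 0.1309 twist 0.0009 j6 -0.05 shift after twist [-138.2   273.49  -47.42] tilt z [-1.e-04 -0.e+00 -1.e+00] pos [671.6  64.1  82.6] F [ 1.  -0.1 -0.1] w 32.2 t 42.9
```

Request:
{"op": "apply_moves", "data": {
  "deltas": [
    [0, 10, -25, 0],
    [-10, 25, -22, 0],
    [-16, 30, 0, 0],
    [-18, 34, 0, 0],
    [-18, 34, 0, 0],
    [-18, 34, 0, 0],
    [-18, 34, 0, 0],
    [-18, 34, 0, 0],
    [-16, 28, 0, 0],
    [-6, 10, 0, 0],
    [0, 0, 0, 0],
    [0, 0, 0, 0],
    [0, 0, 0, 0]
  ],
  "claw": 44
}}

```text
clock: 44.2
ee_pos: [570.8, -223.8, 129.6]
eef_rot: [-3.135, -0.206, -0.0]
wrist_force: [-0.2, -0.6, 0.2]
gripper_width: 44.1
```

```bash
python3 - <<'E'
from ts import *
discs(tag="w22")
go([564,-233,90],.13)
E
```

```text
[502.  43.] 145 [766.9 -59.9] 21.5 zmax 28.0 hub [766.3 -61.2] rgb [31. 31. 30.]
[224. 142.] 783 [ 531.  -180.1] 18.9 zmax 17.4 hub [ 538.2 -179.5] rgb [135. 138. 135.]
[252. 191.] 1819 [ 566.3 -229.9] 26.9 zmax 22.9 hub [ 566.3 -229.4] rgb [233. 231. 227.]
[356. 202.] 1778 [ 681.9 -228.1] 27.1 zmax 23.0 hub [ 681.2 -227.4] rgb [ 28. 184. 176.]
yaw 0.1317 twist 0.0017 j6 -0.52 shift after twist [-7.98  8.29 39.58] tilt z [ 1.e-04  2.e-04 -1.e+00] pos [ 570.8 -223.7  129.6] F [ 0.2 -0.7 -1.2] w 44.0 t 44.25
```

View pics/w22.png

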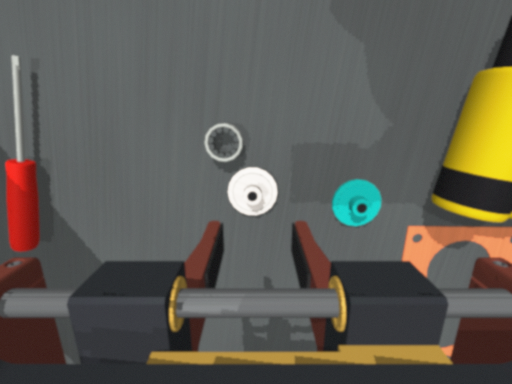

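Request:
{"op": "apply_moves", "data": {
  "deltas": [
    [-6, 6, 10, 0],
    [0, 0, 25, 0],
    [0, 0, 30, 0],
    [0, 0, 30, 0],
    [0, 0, 15, 0],
    [0, 0, 9, 0],
    [0, 0, 0, 0],
    [0, 0, 0, 0]
  ]
}}

```text
clock: 45.05
ee_pos: [565.7, -232.1, 11.3]
eef_rot: [3.134, 0.204, 0.002]
wrist_force: [0.5, -0.2, 0.3]
gripper_width: 43.8
```

Request:
{"op": "apply_moves", "data": {
  "deltas": [
    [0, 0, 0, 0],
    [0, 0, 0, 0],
    [0, 0, 0, 0],
    [0, 0, 0, 0],
    [0, 0, 0, 0],
    [0, 0, 0, 0]
  ],
  "claw": 0,
  "newtons": 8
}}

```text
clock: 45.65
ee_pos: [565.4, -232.0, 11.2]
eef_rot: [3.135, 0.204, 0.001]
wrist_force: [-1.4, 0.5, 6.2]
gripper_width: 19.5
```

Request:
{"op": "apply_moves", "data": {
  "deltas": [
    [0, 0, -15, 0],
    [0, 0, -25, 0],
    [0, 0, -25, 0],
    [0, 0, -25, 0],
    [0, 0, 0, 0],
    [0, 0, 0, 0]
  ]
}}

```text
clock: 46.25
ee_pos: [565.2, -231.9, 101.3]
eef_rot: [3.134, 0.204, 0.002]
wrist_force: [-0.9, -0.4, -0.3]
gripper_width: 19.6
```

```bash
python3 - <<'E'
from ts import *
inhand(27,"w23",thr=150)
gc(-51.3,-106,85)
E
```

```text
inhand n 2094 topz@0 4.36 slope x,y [ 0.    -0.004] centre(tool,raw) [ 0.03 -1.87] edge n 38
yaw 0.13 twist 0.0 j6 -0.54 shift after twist [  -7.21 -279.21   15.38] tilt z [-6.e-04  2.e-04 -1.e+00] pos [ 564.6 -231.6  100.3] F [ 0.6 -0.3 -0.8] w 19.6 t 46.3
```

Request:
{"op": "apply_moves", "data": {
  "deltas": [
    [0, -15, 0, 0],
    [-1, -30, 0, 0],
    [-1, -35, 0, 0],
    [-1, -35, 0, 0],
    [-1, -35, 0, 0],
    [-1, -35, 0, 0],
    [-1, -35, 3, 0],
    [-1, -30, 6, 0],
    [0, -20, 6, 0],
    [0, -9, 0, 0],
    [0, 0, 0, 0],
    [0, 0, 0, 0],
    [0, 0, 0, 0],
    [0, 0, 0, 0],
    [0, 0, 0, 0]
  ]
}}

```text
clock: 47.8
ee_pos: [522.1, 43.2, 85.8]
eef_rot: [3.135, 0.202, 0.0]
wrist_force: [-0.3, 0.0, -0.7]
gripper_width: 19.8
```

```bash
python3 - <<'E'
from ts import *
print(bot.get_state()["ee_pos"])
tseats("w24");inhand(27,thr=140);inhand(27,thr=140)
print(bot.get_state()["ee_pos"])
E
```

```text
[522.14376133  43.20766853  85.75514628]
seat px [471.  68.] tool xy [153.5 -93.8] r 31.0 floor-deck 8.1
seat px [354. 110.] tool xy [ 72.4 -77.4] r 32.6 floor-deck 9.0
seat px [258. 111.] tool xy [  0.7 -77.2] r 28.6 floor-deck 8.9
seat px [182.  96.] tool xy [-63.  -76.8] r 24.6 floor-deck 8.7
deck tool z 45.09
inhand n 2078 topz@0 4.34 slope x,y [0.001 0.001] centre(tool,raw) [ 0.01 -1.64] edge n 38
inhand n 2065 topz@0 4.31 slope x,y [0.002 0.002] centre(tool,raw) [ 0.04 -1.6 ] edge n 37
[522.01557495  43.5390286   85.66839056]
```

View pics/w24.png

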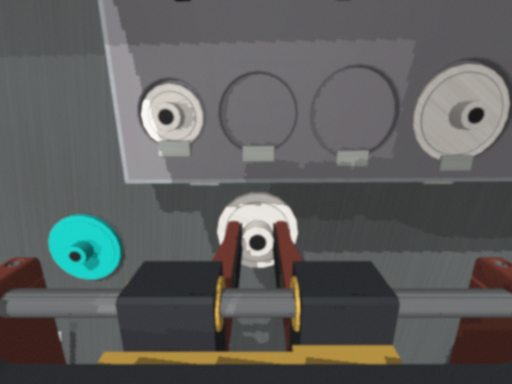

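Request:
{"op": "apply_moves", "data": {
  "deltas": [
    [0.6, -11.7, 0, 0],
    [0, -20, 0, 0],
    [0, -20, 0, 0],
    [0, -20, 0, 0],
    [0, -10, 0, 0],
    [0, 0, 0, 0],
    [0, 0, 10, 0],
    [0, 0, 10, 0],
    [0, 0, 8, 0],
    [0, 0, 4, 0],
    [0, 0, 0, 0],
    [0, 0, 0, 0],
    [0, 0, 0, 0],
    [0, 0, 0, 0]
  ]
}}

```text
clock: 49.35
ee_pos: [512.2, 125.0, 54.0]
eef_rot: [-3.135, -0.204, -0.001]
wrist_force: [-0.6, -0.1, -1.1]
gripper_width: 19.6
```

```bash
python3 st.py
```

```text
[512.2 125.   54. ] [-0.6  -0.13 -1.06] [-0.    -0.1    0.029] 19.552552750462507
[512.2 125.   53.9] [-0.03 -0.6  -0.43] [-0.018 -0.01   0.042] 19.60401337637561
```

Request:
{"op": "apply_moves", "data": {
  "deltas": [
    [0, 0.6, 1, 0],
    [0, 0, 1, 0],
    [0, 0, 0.7, 0],
    [0, 0, 0, 0],
    [0, 0, 0, 0]
  ]
}}

```text
clock: 49.95
ee_pos: [512.1, 124.3, 51.0]
eef_rot: [3.135, 0.204, 0.0]
wrist_force: [-0.4, -1.8, 3.2]
gripper_width: 19.2
```

```bash
python3 st.py
```

```text
[512.1 124.3  51. ] [-0.35 -1.8   3.23] [-0.257 -0.002  0.027] 19.220480901453396
[512.1 124.3  51. ] [-0.55 -2.31  2.7 ] [-0.317  0.034  0.02 ] 19.497730124344113
```

Contact, so release and look.

Request:
{"op": "apply_moves", "data": {
  "deltas": [
    [0, 0, 0, 0],
    [0, 0, 0, 0],
    [0, 0, 0, 0],
    [0, 0, -10, 0],
    [0, 0, -12, 0],
    [0, 0, -12, 0],
    [0, 20, 0, 0],
    [0, 30, 0, 0],
    [0, 30, 0, 0],
    [0, 0, 0, 0],
    [0, 0, 0, 0],
    [0, 0, 0, 0],
    [0, 0, 0, 0],
    [0, 0, 0, 0]
  ],
  "claw": 32
}}

```text
clock: 51.45
ee_pos: [522.3, 45.9, 85.0]
eef_rot: [-3.135, -0.206, -0.0]
wrist_force: [0.7, 1.2, -0.8]
gripper_width: 32.0
```

```bash
python3 - <<'E'
from ts import *
print(bot.get_state()["ee_pos"]);tseats("w25");placed(27,[0,-80],lip=1)
a=cv2.imread("pics/w25.png");cv2.imwrite("pics/w25c.png",cv2.resize(a[30:190,170:370],None,fx=3.5,fy=3.5,interpolation=cv2.INTER_CUBIC))
E
```

```text
[522.3101412   45.85636425  84.99396675]
seat px [467.  72.] tool xy [149.8 -93.4] r 29.6 floor-deck 8.4
seat px [354. 114.] tool xy [ 72.  -74.7] r 32.6 floor-deck 9.0
seat px [180. 100.] tool xy [-63.3 -74.4] r 24.5 floor-deck 8.6
seat px [258. 139.] tool xy [  0.4 -74.2] r 28.7 floor-deck 8.9
deck tool z 44.29
flange n 2564 top rel deck at c0 (up +) 4.31 slopes [-0.002 -0.257] circle [  0.1 -79.7] 26.5
 hub top mean [  0.2 -77.6  26.5] zrel 21.3
```

View pics/w25c.png

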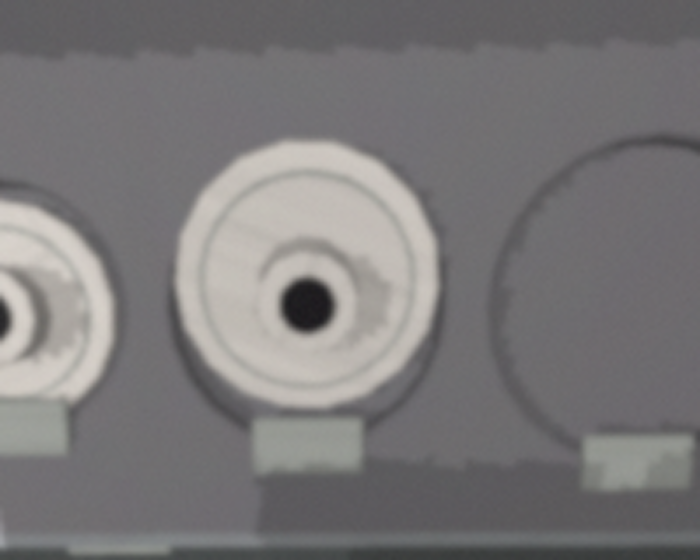

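Request:
{"op": "apply_moves", "data": {
  "deltas": [
    [0.2, -20, 0, 0],
    [0, -30, 0, 0],
    [0, -28, 0, 0],
    [0, 0, 0, 0],
    [0, 0, 15, 0],
    [0, 0, 15, 0],
    [0, 0, 5, 0],
    [0, 0, 0, 0],
    [0, 0, 0, 0],
    [0, 0, 0, 0]
  ]
}}

```text
clock: 52.55
ee_pos: [513.0, 122.3, 50.5]
eef_rot: [-3.135, -0.204, -0.002]
wrist_force: [-0.2, -0.6, -0.1]
gripper_width: 32.3
```

Request:
{"op": "apply_moves", "data": {
  "deltas": [
    [0, 0, 0, 0],
    [0, 0, 0, 0],
    [0, 0, 0, 0],
    [0, 0, 0, 0]
  ],
  "claw": 0,
  "newtons": 4
}}

```text
clock: 52.95
ee_pos: [512.7, 122.5, 50.1]
eef_rot: [-3.135, -0.204, -0.001]
wrist_force: [0.8, 1.2, 1.5]
gripper_width: 19.9
```

Request:
{"op": "apply_moves", "data": {
  "deltas": [
    [0, 1, 0, 0],
    [0, 1, 0.3, 0],
    [0, 1, 0.3, 0],
    [0, 1, 0.4, 0],
    [0, 0.8, 0.5, 0],
    [0, 0, 0.5, 0],
    [0, 0, 0, 0]
  ]
}}

```text
clock: 53.65
ee_pos: [513.1, 117.6, 47.8]
eef_rot: [3.135, 0.204, -0.0]
wrist_force: [-0.2, 0.6, -0.2]
gripper_width: 19.7
```

Request:
{"op": "apply_moves", "data": {
  "deltas": [
    [0, 0, 1, 0],
    [0, 0, 1, 0],
    [0, 0, 1, 0],
    [0, 0, 1, 0],
    [0, 0, 1, 0],
    [0, 0, 0, 0],
    [0, 0, 0, 0]
  ]
}}

```text
clock: 54.35
ee_pos: [513.2, 117.7, 43.0]
eef_rot: [3.135, 0.204, 0.0]
wrist_force: [-1.5, 1.4, 3.4]
gripper_width: 19.6
```

Request:
{"op": "apply_moves", "data": {
  "deltas": [
    [0, 0, 0, 0],
    [0, 0, 0, 0],
    [0, 0, 0, 0],
    [0, 0, -10, 0],
    [0, 0, -15, 0],
    [0, 0, -15, 0],
    [0, 20, 0, 0],
    [0, 30, 0, 0],
    [0, 25, 0, 0],
    [0, 0, 0, 0],
    [0, 0, 0, 0],
    [0, 0, 0, 0],
    [0, 0, 0, 0]
  ],
  "claw": 32
}}

```text
clock: 55.65
ee_pos: [522.7, 44.1, 83.0]
eef_rot: [-3.135, -0.206, -0.0]
wrist_force: [0.0, -0.7, 0.0]
gripper_width: 32.1
```

```bash
python3 - <<'E'
from ts import *
print(bot.get_state()["ee_pos"]);tseats("w26");placed(27,[0,-75],lip=1);placed(23,[-64,-75],lip=1);placed(35,[150,-75],lip=1)
a=cv2.imread("pics/w26.png");cv2.imwrite("pics/w26c.png",cv2.resize(a[20:190,100:512],None,fx=1.9,fy=1.9,interpolation=cv2.INTER_CUBIC))
p,d=capture("scene");save("s26",p)
E
```

```text
[522.73537157  44.13163498  83.01607505]
seat px [469.  69.] tool xy [149.4 -95.7] r 29.7 floor-deck 8.3
seat px [354. 111.] tool xy [ 71.9 -76.4] r 32.6 floor-deck 9.0
seat px [255.  92.] tool xy [  0.1 -76.6] r 28.7 floor-deck 8.7
seat px [180.  97.] tool xy [-63.4 -76.1] r 24.5 floor-deck 8.6
deck tool z 42.31
flange n 2686 top rel deck at c0 (up +) -2.61 slopes [0.001 0.004] circle [  0.2 -75. ] 26.7
 hub top mean [  0.3 -75.   31.3] zrel 13.0
flange n 1555 top rel deck at c0 (up +) -2.37 slopes [-0.024  0.01 ] circle [-67.1 -74.9] 26.1
 hub top mean [-63.2 -75.1  31.2] zrel 12.8
flange n 4697 top rel deck at c0 (up +) -2.57 slopes [-0.001  0.003] circle [150.1 -75.7] 34.8
 hub top mean [150.1 -75.6  31.3] zrel 12.9
```

View pics/w26c.png

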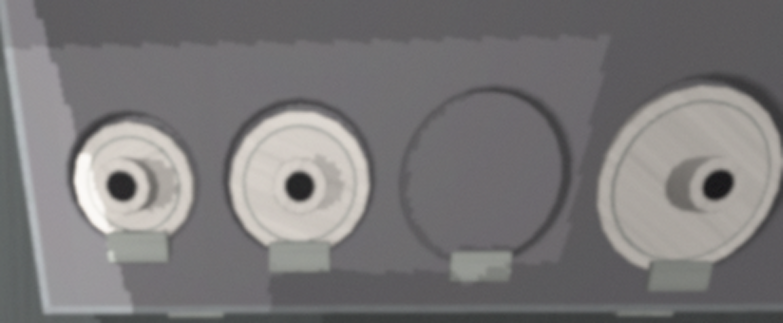

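View pics/s26.png

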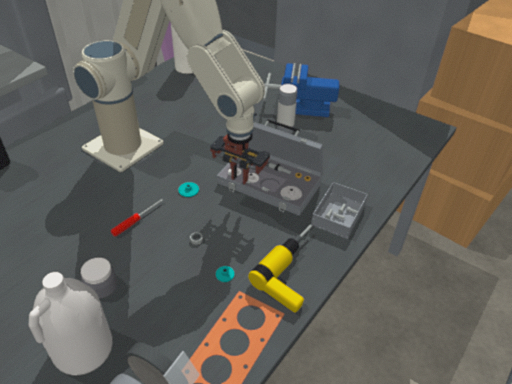

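All three discs are seated: hubs 11 mm above deck, slopes about 0, under their lips, with the 62 seat rightly empty. The bench holds no more silver discs. Now I shut the lid, first going back to the bar.

Request:
{"op": "apply_moves", "data": {
  "deltas": [
    [0, 0, -20, 0],
    [0, 0, -40, 0],
    [0, 0, -45, 0],
    [0, 0, -45, 0],
    [0, 0, -45, 0.1],
    [0, 0, -30, 0.14],
    [0, 0, 0, 0.14],
    [0, 0, 0, 0.14],
    [0, 0, 0, 0.14],
    [0, 0, 0, 0.14],
    [0, 0, 0, 0.14],
    [0, 0, 0, 0.14],
    [0, 0, 0, 0.14],
    [0, 0, 0, 0.14],
    [0, 0, 0, 0.14],
    [0, 0, 0, 0.07],
    [0, 0, 0, 0],
    [0, 0, 0, 0]
  ],
  "claw": 24,
  "newtons": 25
}}

```text
clock: 57.7
ee_pos: [522.7, 43.4, 307.8]
eef_rot: [2.364, -2.069, -0.0]
wrist_force: [0.0, 0.3, -0.8]
gripper_width: 23.9
```

```bash
python3 - <<'E'
from ts import *
go([549.4,241.2,280],-1.441)
E
```

```text
yaw -1.4378 twist 0.0032 j6 1.5 shift after twist [-192.7   -52.08   27.83] tilt z [-2.e-04  0.e+00 -1.e+00] pos [522.7  43.4 307.8] F [ 0.   0.3 -0.8] w 23.9 t 57.7
```

Request:
{"op": "apply_moves", "data": {
  "deltas": [
    [-13, -4, 0, 0.003],
    [-30, -8, 0, 0],
    [-30, -8, 0, 0],
    [-30, -8, 0, 0],
    [-30, -8, 0, 0],
    [-30, -8, 0, 0],
    [-29.5, -8, 0, 0],
    [0, 0, 20, 0],
    [0, 0, 8, 0],
    [0, 0, 0, 0],
    [0, 0, 0, 0],
    [0, 0, 0, 0],
    [0, 0, 0, 0]
  ]
}}

```text
clock: 59.0
ee_pos: [550.3, 240.6, 280.7]
eef_rot: [-2.357, 2.075, -0.001]
wrist_force: [-0.7, 0.9, 0.3]
gripper_width: 23.9
```

```bash
python3 - <<'E'
from ts import *
go([549.4,241.2,179],-1.441)
p,P=toolcloud(tag="w27")
# bar: dark, in tool coordinates
M=(p.max(-1)<60)&(abs(P[...,0])<40)&(P[...,2]>40)&(P[...,2]<110);M[255:]=0
q=P[M];print(len(q),np.median(q,0) if len(q) else 0, cv2.minAreaRect(q[:,:2].astype(np.float32)) if len(q) else 0)
E
```

```text
yaw -1.4437 twist -0.0027 j6 1.84 shift after twist [ -0.69   0.89 101.74] tilt z [ 1.2e-03  5.0e-04 -1.0e+00] pos [550.3 240.6 280.7] F [-0.7  0.9  0.3] w 23.9 t 59.0
898 [-2.26633075 -5.11522388 79.78114972] ((-2.5073494911193848, 1.5093345642089844), (114.81080627441406, 7.304191589355469), 89.38573455810547)
```

View pics/w27.png

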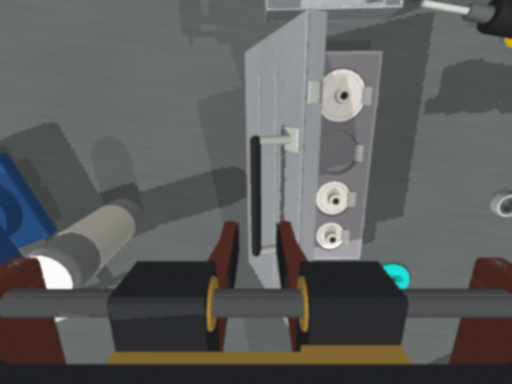

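Bar is centred between the fingers to within about 2 mm. Discs are still seated in view at (344,95), (332,199) and (332,236). Grip the bar.

Request:
{"op": "apply_moves", "data": {
  "deltas": [
    [-2, 0, 20, 0],
    [0, 0, 30, 0],
    [0, 0, 30, 0],
    [0, 0, 21, 0],
    [0, 0, 0, 0],
    [0, 0, 0, 0]
  ]
}}

```text
clock: 59.65
ee_pos: [550.0, 242.8, 179.5]
eef_rot: [-2.358, 2.075, -0.0]
wrist_force: [1.0, 0.1, -0.2]
gripper_width: 23.9
```

Request:
{"op": "apply_moves", "data": {
  "deltas": [
    [0, 0, 0, 0],
    [0, 0, 0, 0],
    [0, 0, 0, 0],
    [0, 0, 0, 0],
    [0, 0, 0, 0]
  ],
  "claw": 0,
  "newtons": 20
}}

```text
clock: 60.15
ee_pos: [550.5, 243.0, 180.5]
eef_rot: [-2.357, 2.074, -0.002]
wrist_force: [-0.4, -1.7, 6.7]
gripper_width: 9.4
```

```bash
python3 st.py; python3 - <<'E'
import numpy as np
r=153.7;a0=np.arctan2(51,145);th=1.24;prev=(-r*np.cos(a0+th),r*np.sin(a0+th))
out=[]
while th>0.001:
    th=max(0,th-.062);c=(-r*np.cos(a0+th),r*np.sin(a0+th));out.append([round(prev[0]-c[0],1),round(prev[1]-c[1],1),round(th,2)]);prev=c
print(out)
E
```

```text
[550.5 243.  180.5] [-0.38 -1.68  6.67] [-0.174  0.03   0.051] 9.38800763860859
[550.5 243.  180.4] [ 0.21 -1.14  6.31] [-0.231  0.066  0.062] 9.18453326225648
[[np.float64(9.5), np.float64(0.2), 1.18], [np.float64(9.5), np.float64(0.8), 1.12], [np.float64(9.4), np.float64(1.4), 1.05], [np.float64(9.3), np.float64(2.0), 0.99], [np.float64(9.2), np.float64(2.6), 0.93], [np.float64(9.0), np.float64(3.1), 0.87], [np.float64(8.8), np.float64(3.7), 0.81], [np.float64(8.5), np.float64(4.2), 0.74], [np.float64(8.3), np.float64(4.7), 0.68], [np.float64(8.0), np.float64(5.2), 0.62], [np.float64(7.6), np.float64(5.7), 0.56], [np.float64(7.3), np.float64(6.2), 0.5], [np.float64(6.9), np.float64(6.6), 0.43], [np.float64(6.4), np.float64(7.0), 0.37], [np.float64(6.0), np.float64(7.4), 0.31], [np.float64(5.5), np.float64(7.8), 0.25], [np.float64(5.0), np.float64(8.1), 0.19], [np.float64(4.5), np.float64(8.4), 0.12], [np.float64(4.0), np.float64(8.7), 0.06], [np.float64(3.4), np.float64(8.9), 0]]
```

Request:
{"op": "apply_moves", "data": {
  "deltas": [
    [5, 0, 0, 0],
    [9, 0, 0.5, 0],
    [9.5, 0, 1, 0],
    [9.5, 0, 1.5, 0],
    [9.3, 0, 2, 0],
    [9.2, 0, 2.6, 0],
    [9, 0, 3.1, 0],
    [8.8, 0, 3.7, 0],
    [5, 0, 2.5, 0],
    [0, 0, 0, 0]
  ]
}}

```text
clock: 61.25
ee_pos: [559.2, 167.7, 161.3]
eef_rot: [2.357, -2.075, 0.001]
wrist_force: [5.7, -2.7, -2.3]
gripper_width: 9.3
```

```bash
python3 st.py; python3 - <<'E'
import numpy as np
# arc predicted height vs y: start TCP y~243,z180.5 
r=153.7;a0=np.arctan2(51,145)
E
```

```text
[559.2 167.7 161.3] [ 5.68 -2.65 -2.27] [-0.222 -0.901  0.063] 9.330681904700054
[559.2 167.8 161.3] [ 5.26 -1.34 -1.72] [-0.303 -0.913  0.041] 9.488050141477263
```

Request:
{"op": "apply_moves", "data": {
  "deltas": [
    [8.3, 0, 4.7, 0],
    [8, 0, 5.2, 0],
    [7.6, 0, 5.7, 0],
    [7.3, 0, 6.2, 0],
    [6.9, 0, 6.6, 0],
    [6.4, 0, 7, 0],
    [6, 0, 7.4, 0],
    [0, 0, 0, 0],
    [0, 0, 0, 0]
  ]
}}

```text
clock: 62.25
ee_pos: [564.8, 118.4, 118.4]
eef_rot: [2.357, -2.074, -0.001]
wrist_force: [0.4, -2.5, -4.5]
gripper_width: 9.3
```

```bash
python3 st.py
```

```text
[564.8 118.4 118.4] [ 0.35 -2.46 -4.5 ] [-0.232 -0.184 -0.005] 9.286565425854484
[564.8 118.5 118.7] [ 1.24 -2.98 -3.69] [-0.34  -0.083 -0.006] 9.203482735901687
```

Request:
{"op": "apply_moves", "data": {
  "deltas": [
    [5.3, 0, 7.8, 0],
    [5, 0, 8.1, 0],
    [4.5, 0, 8.4, 0],
    [3.8, 0, 8.5, 0],
    [2.4, 0, 6, 0],
    [0, 0, 1.5, 0],
    [0, 0, 0, 0],
    [0, 0, 0, 0]
  ]
}}

```text
clock: 63.15
ee_pos: [567.8, 97.7, 78.5]
eef_rot: [2.358, -2.074, -0.0]
wrist_force: [-1.9, -5.2, -3.1]
gripper_width: 9.2
```

```bash
python3 st.py
```

```text
[567.8  97.7  78.5] [-1.88 -5.22 -3.1 ] [-0.792  0.34   0.108] 9.190987560498568
[567.8  97.6  78.6] [-1.73 -5.86 -2.77] [-0.715  0.365  0.04 ] 9.371250072775727
```

Request:
{"op": "apply_moves", "data": {
  "deltas": [
    [0, 0, 1, 0],
    [0, 0, 1, 0],
    [0, 0, 0, 0],
    [0, 0, 0, 0]
  ]
}}

```text
clock: 63.65
ee_pos: [567.9, 97.3, 77.4]
eef_rot: [2.358, -2.074, 0.001]
wrist_force: [-4.0, -8.6, 3.7]
gripper_width: 9.2
```

```bash
python3 st.py
```

```text
[567.9  97.3  77.4] [-3.97 -8.59  3.74] [-1.216  0.729  0.039] 9.222808027795782
[567.9  97.3  77.4] [-4.23 -8.09  3.8 ] [-1.171  0.787  0.048] 9.343367270724569
```

Request:
{"op": "apply_moves", "data": {
  "deltas": [
    [0, 0, 1, 0],
    [0, 0, 0, 0],
    [0, 0, 0, 0]
  ]
}}

```text
clock: 64.05
ee_pos: [568.0, 97.3, 77.3]
eef_rot: [2.358, -2.074, 0.001]
wrist_force: [-8.0, -7.6, 12.9]
gripper_width: 9.3
```

```bash
python3 st.py
```

```text
[568.   97.3  77.3] [-7.95 -7.55 12.85] [-1.378  1.221 -0.02 ] 9.344372756782597
[568.   97.3  77.2] [-5.64 -7.8  12.36] [-1.255  1.209 -0.018] 9.42042871390151
```

Request:
{"op": "apply_moves", "data": {
  "deltas": [
    [0, 0, 0, 0],
    [0, 0, 0, 0],
    [0, 0, 0, 0],
    [0, 0, 0, 0],
    [0, 0, -10, 0],
    [0, 0, -25, 0],
    [0, 0, -35, 0],
    [0, 0, -40, 0],
    [0, 0, -40, 0],
    [0, 0, 0, 0],
    [0, 0, 0, 0],
    [0, 0, 0, 0]
  ],
  "claw": 40
}}

```text
clock: 65.35
ee_pos: [567.3, 98.2, 225.1]
eef_rot: [2.358, -2.074, -0.002]
wrist_force: [0.2, -0.4, 0.4]
gripper_width: 39.7
```

```bash
python3 - <<'E'
from ts import *
p,P=toolcloud(tag="w30");st=bot.get_state()
d=None
p,dep=capture("wrist");C=casef(cloud("wrist",dep,st)).reshape(-1,3)
q=C[(C[:,2]>45)&(C[:,2]<75)&(abs(C[:,0])<150)&(C[:,1]>-75)&(C[:,1]<75)]
A=np.c_[q[:,0],q[:,1],np.ones(len(q))]
a=least_squares(lambda a:A@a-q[:,2],[0,0,58],loss="soft_l1",f_scale=.5).x
print("lid top plane slope x,y,z0",a.round(4),len(q),st["wrist_force"])
p,d=capture("scene");save("s30",p)
E
```

```text
lid top plane slope x,y,z0 [-7.00000e-04  2.00000e-04  5.89222e+01] 26447 [ 0.87427036 -0.00874969 -0.39897095]
```

View pics/s30.png

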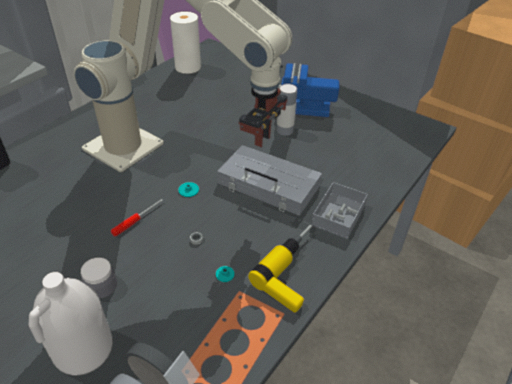

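Lid top is level (slope 0.0002, 58.9 mm, same as at the start), the arm is clear, and the bystanders are where they were. Handing in.

```bash
python3 -c "
from rig import order
print(order.hand_in())"
```

```text
the job is handed in; nothing more can be done
None
```

I packed the three silver discs on the bench (46, 54 and 70 mm) into their own recesses, shut the lid and handed the job in. No verdict was reported. There was no 62 mm disc, so that recess stays empty, and I left the turquoise look-alikes where they were.

- **Lid up:** I lifted it to about 1.24 rad rather than three quarters (about 1.09), for clearance behind the gripper. After I let go it stood still for more than a second.
- **Placing:** I set each disc down about 6 mm behind its seat so it tipped front edge down. I then slid it under the lip and lowered it flat.
- **Disc checks, lid standing:** Hubs measured 11 mm above the deck, axes within about 1.5 mm of the recess centres, and tilts near 0. The 46 mm fit also gave −0.024 rad in x, which I put down to bright deck in the fit; it is within the limit.
- **Lid shut:** Its top is level (slope 0.0002) at 58.9 mm, the same height as at the start. The discs cannot be seen under it. The arm is clear, with no contact force.
- **Bystanders:** In the last picture they look unmoved. I did not re-measure all of them.

Three things went differently than planned:
- My first try at tilting the 46 mm disc against the case wall only made it slip in the pads.
- The 54 mm disc was knocked aside during the run, and I found it again.
- The wrist camera was blind behind the lid while placing, so I backed off to look after each release.

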